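# Load the sampling-tube purge stand and turn its air back on

### The job

Get the sampling tubes purged: first shut off the air at the stand's quarter-turn valve, swing the keeper bar aside, and press every sampling tube lying on the worktop down into a clip of its own on the stand until it snaps fully home. Then, with the air still off, swing the keeper bar back over the tubes until it rests in its catch, and only then turn the valve fully open again. Leave the parcel tape and the green tumbler where they stand, and let go of everything at the end.

Things in the scene. Friction and masses are not known exactly. Their poses are not given: they have to be found in the camera images.
- stand: purge stand, fixed; place and yaw vary. Aluminium base plate 205 x 350 x 10 mm; four tube clips 68 mm apart along its y, air header pipe with brass nozzles along the far side, valve at the -y end, keeper bar pivoted at the +y end. Origin on the worktop under the middle of the row of clips; x along the tubes, away from the robot at yaw 0; y left; z up. Tops of the clips 80 mm above the worktop
- clip0 (a point): where a tube's origin lies when fully home (60 mm above the worktop, tube along the stand's x; any tube in any clip, one each): rightmost clip (stand y = -102 mm). Each clip is two forks 14 mm thick, 38 mm either side of its middle along x; the 62 mm between them is free for fingers down to 34 mm above the worktop
- clip1 (a point): where a tube's origin lies when fully home (60 mm above the worktop, tube along the stand's x; any tube in any clip, one each): second clip from the right (y = -34 mm). Each fork: a seat, a fixed grey prong on the -y side with an outward-sloping lead-in, a dark sprung jaw on the +y side whose round nose overhangs the tube
- clip2 (a point): where a tube's origin lies when fully home (60 mm above the worktop, tube along the stand's x; any tube in any clip, one each): third clip from the right (y = +34 mm). A tube pressed straight down meets the noses at 85 mm axis height and needs about 10 N to go home; 4 mm sideways and 15 mm endways error are taken up
- clip3 (a point): where a tube's origin lies when fully home (60 mm above the worktop, tube along the stand's x; any tube in any clip, one each): leftmost clip (y = +102 mm). The clips are slick; once home the jaw springs back over the tube and holds it. Nozzle tips stand at x = +94 mm; the tubes need not touch them
- tube0: sampling tube, 0.10 to 0.20 kg: round steel shaft 24 mm in diameter with a square grey cap 34 x 34 x 15 mm on each end, 150 mm long overall (bare shaft 120 mm). Lies on its caps, axis 17 mm up. Origin at the middle of its axis; own x along the tube, either way round. All tubes are alike; three or four are present (None when absent)
- tube1: sampling tube, 0.10 to 0.20 kg: round steel shaft 24 mm in diameter with a square grey cap 34 x 34 x 15 mm on each end, 150 mm long overall (bare shaft 120 mm). Lies on its caps, axis 17 mm up. Origin at the middle of its axis; own x along the tube, either way round. All tubes are alike; three or four are present (None when absent)
- tube2: sampling tube, 0.10 to 0.20 kg: round steel shaft 24 mm in diameter with a square grey cap 34 x 34 x 15 mm on each end, 150 mm long overall (bare shaft 120 mm). Lies on its caps, axis 17 mm up. Origin at the middle of its axis; own x along the tube, either way round. All tubes are alike; three or four are present (None when absent)
- tube3: sampling tube, 0.10 to 0.20 kg: round steel shaft 24 mm in diameter with a square grey cap 34 x 34 x 15 mm on each end, 150 mm long overall (bare shaft 120 mm). Lies on its caps, axis 17 mm up. Origin at the middle of its axis; own x along the tube, either way round. All tubes are alike; three or four are present (None when absent)
- lever (a joint): quarter-turn lever of the air valve, turning about the vertical through point lever_hinge with light friction (about 2 N at its grip); stays where left. 0 = shut (lever across the pipe, pointing along the stand's -x), 1.57 = fully open (lever along the pipe, pointing along the stand's -y); grows anticlockwise seen from above
- lever_hinge (a point): axis of the valve lever, 91 mm above the worktop, at the stand's x = +108, y = -190 mm
- lever_grip (a point): middle of the lever's black grip, 65 mm from its axis, 91 mm above the worktop; grip 60 mm long, 16 mm wide, 13 mm high (top at 97 mm), free on both sides and clear below to the worktop or base plate; lever reaches 92 mm from its axis
- keeper (a joint): keeper bar, turning level about the vertical through point keeper_hinge with light friction (about 1 N at its knob); stays where left. 0 = closed (along the stand's -y across all the clips, its end in the catch: a post at x = 5, y = -158 mm, 103 mm high), 1.45 = fully aside (nearly along the stand's -x); grows clockwise seen from above. Above about 1.25 it is clear of all clips
- keeper_hinge (a point): axis of the keeper bar, at the stand's x = 0, y = +157 mm, 88 mm above the worktop; bar 12 mm wide, 10 mm high, reaching 308 mm from the axis, underside 83 mm above the worktop
- keeper_knob (a point): middle of the upright round black knob on the keeper bar, 100 mm from its axis, 113 mm above the worktop; 14 mm in diameter (18 mm at its head), standing from 93 to 131 mm
- tape_1: bystander: roll of parcel tape 96 mm across, 48 mm high, origin under its centre
- glass_1: bystander: green tumbler 80 mm across, 112 mm high, origin under its centre

How it is judged:
On the way, in this order (a step that is already met when the one before it is completed fails the run):
1. the air valve is shut (lever within 0.12 rad of its shut stop) (value of joint lever below 0.12 rad), for 0.2 s.
2. every tube present is fully home in a clip, the valve still shut (((horizontal distance between tube0 and clip0 below 0.018 m and z of tube0 in the frame of clip0 between -0.005 and 0.005 m and y of tube0 in the frame of clip0 between -0.005 and 0.005 m and angle between the x axis of tube0 and the x axis of stand, either way round below 0.12 rad) or (horizontal distance between tube0 and clip1 below 0.018 m and z of tube0 in the frame of clip1 between -0.005 and 0.005 m and y of tube0 in the frame of clip1 between -0.005 and 0.005 m and angle between the x axis of tube0 and the x axis of stand, either way round below 0.12 rad) or (horizontal distance between tube0 and clip2 below 0.018 m and z of tube0 in the frame of clip2 between -0.005 and 0.005 m and y of tube0 in the frame of clip2 between -0.005 and 0.005 m and angle between the x axis of tube0 and the x axis of stand, either way round below 0.12 rad) or (horizontal distance between tube0 and clip3 below 0.018 m and z of tube0 in the frame of clip3 between -0.005 and 0.005 m and y of tube0 in the frame of clip3 between -0.005 and 0.005 m and angle between the x axis of tube0 and the x axis of stand, either way round below 0.12 rad)) and ((horizontal distance between tube1 and clip0 below 0.018 m and z of tube1 in the frame of clip0 between -0.005 and 0.005 m and y of tube1 in the frame of clip0 between -0.005 and 0.005 m and angle between the x axis of tube1 and the x axis of stand, either way round below 0.12 rad) or (horizontal distance between tube1 and clip1 below 0.018 m and z of tube1 in the frame of clip1 between -0.005 and 0.005 m and y of tube1 in the frame of clip1 between -0.005 and 0.005 m and angle between the x axis of tube1 and the x axis of stand, either way round below 0.12 rad) or (horizontal distance between tube1 and clip2 below 0.018 m and z of tube1 in the frame of clip2 between -0.005 and 0.005 m and y of tube1 in the frame of clip2 between -0.005 and 0.005 m and angle between the x axis of tube1 and the x axis of stand, either way round below 0.12 rad) or (horizontal distance between tube1 and clip3 below 0.018 m and z of tube1 in the frame of clip3 between -0.005 and 0.005 m and y of tube1 in the frame of clip3 between -0.005 and 0.005 m and angle between the x axis of tube1 and the x axis of stand, either way round below 0.12 rad)) and ((horizontal distance between tube2 and clip0 below 0.018 m and z of tube2 in the frame of clip0 between -0.005 and 0.005 m and y of tube2 in the frame of clip0 between -0.005 and 0.005 m and angle between the x axis of tube2 and the x axis of stand, either way round below 0.12 rad) or (horizontal distance between tube2 and clip1 below 0.018 m and z of tube2 in the frame of clip1 between -0.005 and 0.005 m and y of tube2 in the frame of clip1 between -0.005 and 0.005 m and angle between the x axis of tube2 and the x axis of stand, either way round below 0.12 rad) or (horizontal distance between tube2 and clip2 below 0.018 m and z of tube2 in the frame of clip2 between -0.005 and 0.005 m and y of tube2 in the frame of clip2 between -0.005 and 0.005 m and angle between the x axis of tube2 and the x axis of stand, either way round below 0.12 rad) or (horizontal distance between tube2 and clip3 below 0.018 m and z of tube2 in the frame of clip3 between -0.005 and 0.005 m and y of tube2 in the frame of clip3 between -0.005 and 0.005 m and angle between the x axis of tube2 and the x axis of stand, either way round below 0.12 rad)) and ((horizontal distance between tube3 and clip0 below 0.018 m and z of tube3 in the frame of clip0 between -0.005 and 0.005 m and y of tube3 in the frame of clip0 between -0.005 and 0.005 m and angle between the x axis of tube3 and the x axis of stand, either way round below 0.12 rad) or (horizontal distance between tube3 and clip1 below 0.018 m and z of tube3 in the frame of clip1 between -0.005 and 0.005 m and y of tube3 in the frame of clip1 between -0.005 and 0.005 m and angle between the x axis of tube3 and the x axis of stand, either way round below 0.12 rad) or (horizontal distance between tube3 and clip2 below 0.018 m and z of tube3 in the frame of clip2 between -0.005 and 0.005 m and y of tube3 in the frame of clip2 between -0.005 and 0.005 m and angle between the x axis of tube3 and the x axis of stand, either way round below 0.12 rad) or (horizontal distance between tube3 and clip3 below 0.018 m and z of tube3 in the frame of clip3 between -0.005 and 0.005 m and y of tube3 in the frame of clip3 between -0.005 and 0.005 m and angle between the x axis of tube3 and the x axis of stand, either way round below 0.12 rad)) and value of joint lever below 0.12 rad), for 0.2 s.
3. the keeper bar is closed in its catch (within 0.10 rad) over the seated tubes, the valve still shut (all of step 2 and value of joint keeper below 0.1 rad), for 0.2 s.
4. the valve is fully open (above 1.45 rad) (value of joint lever above 1.45 rad), for 0.2 s.
At the end, for the whole second after the job is handed in: every tube present lies fully home in a clip (origin within 5 mm of the clip point in height and sideways, 18 mm overall, along the stand's x within 0.12 rad), the keeper bar is within 0.10 rad of closed, the valve lever is above 1.45 rad (open), and the tubes are at rest (((horizontal distance between tube0 and clip0 below 0.018 m and z of tube0 in the frame of clip0 between -0.005 and 0.005 m and y of tube0 in the frame of clip0 between -0.005 and 0.005 m and angle between the x axis of tube0 and the x axis of stand, either way round below 0.12 rad) or (horizontal distance between tube0 and clip1 below 0.018 m and z of tube0 in the frame of clip1 between -0.005 and 0.005 m and y of tube0 in the frame of clip1 between -0.005 and 0.005 m and angle between the x axis of tube0 and the x axis of stand, either way round below 0.12 rad) or (horizontal distance between tube0 and clip2 below 0.018 m and z of tube0 in the frame of clip2 between -0.005 and 0.005 m and y of tube0 in the frame of clip2 between -0.005 and 0.005 m and angle between the x axis of tube0 and the x axis of stand, either way round below 0.12 rad) or (horizontal distance between tube0 and clip3 below 0.018 m and z of tube0 in the frame of clip3 between -0.005 and 0.005 m and y of tube0 in the frame of clip3 between -0.005 and 0.005 m and angle between the x axis of tube0 and the x axis of stand, either way round below 0.12 rad)) and ((horizontal distance between tube1 and clip0 below 0.018 m and z of tube1 in the frame of clip0 between -0.005 and 0.005 m and y of tube1 in the frame of clip0 between -0.005 and 0.005 m and angle between the x axis of tube1 and the x axis of stand, either way round below 0.12 rad) or (horizontal distance between tube1 and clip1 below 0.018 m and z of tube1 in the frame of clip1 between -0.005 and 0.005 m and y of tube1 in the frame of clip1 between -0.005 and 0.005 m and angle between the x axis of tube1 and the x axis of stand, either way round below 0.12 rad) or (horizontal distance between tube1 and clip2 below 0.018 m and z of tube1 in the frame of clip2 between -0.005 and 0.005 m and y of tube1 in the frame of clip2 between -0.005 and 0.005 m and angle between the x axis of tube1 and the x axis of stand, either way round below 0.12 rad) or (horizontal distance between tube1 and clip3 below 0.018 m and z of tube1 in the frame of clip3 between -0.005 and 0.005 m and y of tube1 in the frame of clip3 between -0.005 and 0.005 m and angle between the x axis of tube1 and the x axis of stand, either way round below 0.12 rad)) and ((horizontal distance between tube2 and clip0 below 0.018 m and z of tube2 in the frame of clip0 between -0.005 and 0.005 m and y of tube2 in the frame of clip0 between -0.005 and 0.005 m and angle between the x axis of tube2 and the x axis of stand, either way round below 0.12 rad) or (horizontal distance between tube2 and clip1 below 0.018 m and z of tube2 in the frame of clip1 between -0.005 and 0.005 m and y of tube2 in the frame of clip1 between -0.005 and 0.005 m and angle between the x axis of tube2 and the x axis of stand, either way round below 0.12 rad) or (horizontal distance between tube2 and clip2 below 0.018 m and z of tube2 in the frame of clip2 between -0.005 and 0.005 m and y of tube2 in the frame of clip2 between -0.005 and 0.005 m and angle between the x axis of tube2 and the x axis of stand, either way round below 0.12 rad) or (horizontal distance between tube2 and clip3 below 0.018 m and z of tube2 in the frame of clip3 between -0.005 and 0.005 m and y of tube2 in the frame of clip3 between -0.005 and 0.005 m and angle between the x axis of tube2 and the x axis of stand, either way round below 0.12 rad)) and ((horizontal distance between tube3 and clip0 below 0.018 m and z of tube3 in the frame of clip0 between -0.005 and 0.005 m and y of tube3 in the frame of clip0 between -0.005 and 0.005 m and angle between the x axis of tube3 and the x axis of stand, either way round below 0.12 rad) or (horizontal distance between tube3 and clip1 below 0.018 m and z of tube3 in the frame of clip1 between -0.005 and 0.005 m and y of tube3 in the frame of clip1 between -0.005 and 0.005 m and angle between the x axis of tube3 and the x axis of stand, either way round below 0.12 rad) or (horizontal distance between tube3 and clip2 below 0.018 m and z of tube3 in the frame of clip2 between -0.005 and 0.005 m and y of tube3 in the frame of clip2 between -0.005 and 0.005 m and angle between the x axis of tube3 and the x axis of stand, either way round below 0.12 rad) or (horizontal distance between tube3 and clip3 below 0.018 m and z of tube3 in the frame of clip3 between -0.005 and 0.005 m and y of tube3 in the frame of clip3 between -0.005 and 0.005 m and angle between the x axis of tube3 and the x axis of stand, either way round below 0.12 rad)) and value of joint keeper below 0.1 rad and value of joint lever above 1.45 rad and linear speed of each of tube0, tube1, tube2, tube3 below 0.02 m/s); the robot touches nothing.
It fails at once if the tape roll or the tumbler is moved more than 4 cm or tipped (distance of any of tape_1, glass_1 from where it was at the start of the episode above 0.04 m or angle between glass_1's own z axis and vertical above 0.5 rad).
Of tube0, tube1, tube2, tube3 only 3 to 4 are there at a start; the rules pass over those that are not, and their reading is None.
At some moment in a run one of tube0, tube1, tube2, tube3 may be knocked a few centimetres aside while the robot is not near it.
Once in a run the grip may slacken for a moment while it holds something.
It also fails if it takes over 210 s, if anything falls off the work surface, if the arm or the gripper's body presses on something with over 40 N, if the wrist force passes 120 N, or if a joint passes its speed limit or range.

### The arm

A 6-joint arm with a two-finger parallel gripper is mounted at the origin on the work surface; the furniture and walls round the work are solid. World frame = base frame: x ahead of the robot, y to its left, z up, the work surface at z = 0. Lengths are in m, angles in rad, forces in N, time in s.
With the tool pointing down it reaches from about 0.35 to 0.775 m from the base axis. Payload 7.3 kg.
Tool frame: the origin (TCP) lies midway between the tips of the shut fingers; the grasp point (between the pads) lies 19 mm behind it (robot.grip_depth is the z of the grasp point in the tool frame, in m); z points along the fingers, y is the line along which they close (so a half turn about z gives the same grasp; the last joint's range is limited). The gripper opens to 92 mm and grips with 3 to 60 N. Pads are 19 mm wide; open, the fingers measure 130 mm over their backs; the gripper's body (75 mm by 190 mm) begins 47 mm behind the grasp point.
Start: joints at [-1.296, 0.342, 1.524, -0, 1.275, -0.146], TCP at [0.214, -0.479, 0.227] pointing down, gripper open.
Joint ranges: [-2.53, 2.53], [-0.77, 2.02], [0.04, 2.7], [-1, 4.14], [0.28, 2.66], [-3.11, 3.11]. Speed limits (rad/s): [2.57, 2.57, 3.14, 3.14, 3.14, 3.14].

### API

Orientations are given as [roll, pitch, yaw] about the fixed x, y, z axes, in that order (R = Rz(yaw) Ry(pitch) Rx(roll)).
In Python, from cell import robot, viewer gives the robot as it stands.
- The arm moves only by the tool step_arm, never from a script. Its argument "increments" is a list of rows, each an object with "delta_pos": the shift along the tool's x, y, z in cm, a list of three; "dr": the turn, a rotation vector about the tool's x, y, z in degrees, a list of three; "fingers": the closure, from -1 (fully open) to 1 (shut), so that 0 is half open. In form: [{"delta_pos": [tx, ty, tz], "dr": [wx, wy, wz], "fingers": fingers}, ...]. A call has exactly 5 rows; each row is the pose to reach, as a shift and turn from the pose commanded when the call began, along the tool's axes at that moment; what a row does not reach only later rows make up. A row lasts 1/8 s, in which the tool goes at most 62.5 mm and 10.7 degrees, less where a joint would pass 70% of its speed; a pose out of reach is approached as far as the arm can. A call with a gripper value outside its range is refused whole. The fingers move at their own pace and stop on an object; "newtons" is the grip in N (left out, the last holds). Time passes only in rows, so rows that repeat a pose let the fingers close, or fill a call up. It gives the time, the measured TCP pose, the force, the opening and the grip force at its end, in the units of the state.
- robot.observe(): the state, without advancing time (a new reading comes with each control period).
- viewer.read_camera(name): name is "scene" or "side" or "wrist"; returns the picture (400x640x3 uint8, red, green, blue); there is no depth.
- viewer.camera_params(name): a dict with "K" (3x3 intrinsics, pixels), "T" (4x4, takes a point from camera to world coordinates). Camera axes: x right, y down, z forward; pixel columns grow to the right and rows downward; lengths in m; the calibration is good to about 2 mm. A picture is of the moment at which its call begins: read the wrist's pose just before it. camera_params takes no time and is no camera call; for the wrist camera it gives the pose at the moment of the call.
- robot.hand_in(): hands the job in; it is judged then, once.
The state is a dict: "time": time; "qpos": joint angles; "qvel": joint speeds; "joint_efforts": joint torques, N m; "tool_pos": TCP position; "tool_rot": TCP orientation; "contact_force": force on the tool from outside, world axes, zero at the start; "torque": the same for the moment, N m; "opening": finger opening in m; "grip_force": force on a finger pad.
Only numpy, scipy, OpenCV 4.12 (cv2) and the standard library are available. Lean on these libraries where they do the work, as an engineer would, in place of code of your own. Each camera call takes 0.05 s, during which the arm holds its last target. There are 200 camera calls.

## Working session

There is one attempt and no reset: what is moved stays moved. The work goes in short steps, Python scripts to look and compute and a tool call to move; the robot and the scene stay as the last step left them, time stands still between calls to the robot, and variables do not carry over. Pictures are saved under pics/ and viewed, at most 14 in all, crops included, and the job is handed in when it is done.

Besides the shell and the picture viewer there is one more tool, called after ">>>" as name(argument=value, ...), one argument or row to a line, values as JSON. step_arm: Moves the arm, as the interface text tells. Its arguments: {"type":"object","properties":{"increments":{"type":"array"},"newtons":{"type":"number"}},"required":["increments"]}

```bash
ls; mkdir -p pics; python3 - <<'E'
from cell import robot, viewer
import cv2, numpy as np
print(robot.observe(), robot.grip_depth)
for n in("scene","side"):
    im=viewer.read_camera(n); cv2.imwrite(f"pics/{n}0.png",cv2.cvtColor(im,cv2.COLOR_RGB2BGR))
    p=viewer.camera_params(n); print(n,p["K"].round(1).tolist(),p["T"].round(3).tolist())
p=viewer.camera_params("wrist");print(p["K"].round(1).tolist(),p["T"].round(3).tolist())
E
```

```text
pics
{'time': 0.0, 'qpos': array([-1.29599273e+00,  3.42704788e-01,  1.52503406e+00,  3.13160985e-05,
        1.27536608e+00, -1.46029882e-01]), 'qvel': array([-0.00090653,  0.00062453,  0.00166517,  0.00178193,  0.00042073,
        0.00112183]), 'joint_efforts': array([-8.98179969e-04, -4.31244171e+01, -2.44213843e+01,  7.16858706e-02,
        5.60895901e-02, -1.16764741e-04]), 'tool_pos': array([ 0.2143777 , -0.47879349,  0.22604831]), 'tool_rot': array([-3.14010083e+00, -2.49680041e-04,  4.20824150e-01]), 'contact_force': array([ 0.73928364, -0.22860393, -0.08477681]), 'torque': array([ 0.0645068 , -0.00078911, -0.01560562]), 'grip_force': 0.0, 'opening': 0.09158632045554921} -0.0188
scene [[442.5, 0.0, 317.6], [0.0, 442.5, 200.3], [0.0, 0.0, 1.0]] [[0.913, -0.232, 0.335, -0.005], [-0.408, -0.528, 0.745, -1.035], [0.004, -0.817, -0.577, 0.888], [0.0, 0.0, 0.0, 1.0]]
side [[496.9, 0.0, 320.0], [0.0, 496.9, 192.8], [0.0, 0.0, 1.0]] [[0.944, -0.124, 0.306, 0.09], [-0.33, -0.313, 0.891, -1.17], [-0.015, -0.942, -0.336, 0.534], [0.0, 0.0, 0.0, 1.0]]
[[291.7, 0.0, 320.7], [0.0, 291.7, 197.4], [0.0, 0.0, 1.0]] [[0.409, -0.874, -0.262, 0.284], [-0.913, -0.392, -0.117, -0.447], [-0.001, 0.287, -0.958, 0.384], [0.0, 0.0, 0.0, 1.0]]
```

View pics/scene0.png

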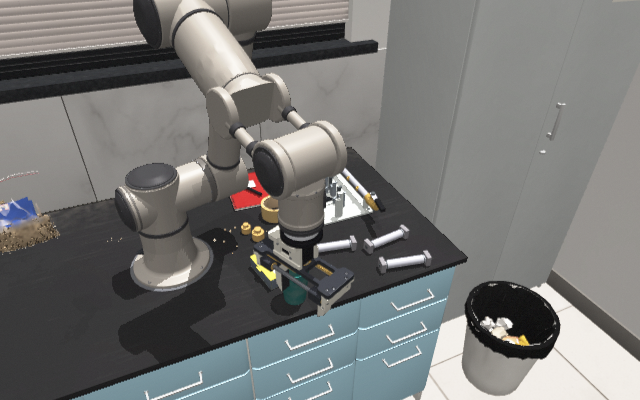

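View pics/side0.png

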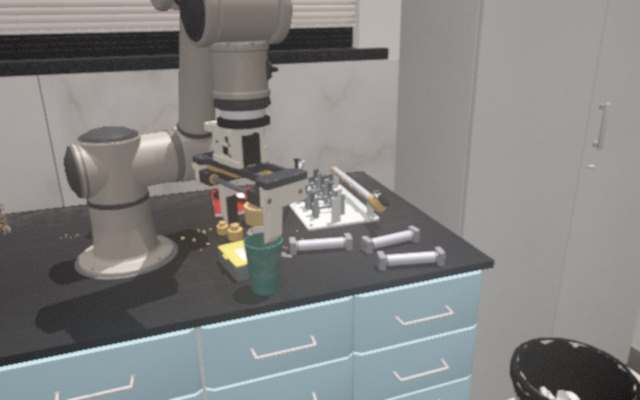

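```bash
cat > h.py <<'E'
from cell import robot, viewer
import cv2, numpy as np
from scipy.spatial.transform import Rotation as R
def shot(n,f,crop=None,sc=1):
    p=viewer.camera_params(n); im=cv2.cvtColor(viewer.read_camera(n),cv2.COLOR_RGB2BGR)
    np.savez(f"pics/{f}.npz",K=p["K"],T=p["T"],im=im)
    cv2.imwrite(f"pics/{f}.png",im); return im
def px(P,uv,z):
    K,T=P["K"],P["T"]; d=T[:3,:3]@np.linalg.solve(K,[uv[0],uv[1],1]); return T[:3,3]+d*(z-T[2,3])/d[2]
def proj(P,X):
    X=np.atleast_2d(X); c=(X-P["T"][:3,3])@P["T"][:3,:3]; q=c@P["K"].T; return q[:,:2]/q[:,2:]
def tool():
    s=robot.observe(); return np.array(s["tool_pos"]),R.from_euler("xyz",s["tool_rot"])
def go(pos,yaw):
    "shift (cm) and turn (deg) in tool axes to reach TCP pos, pointing down, y-axis yaw (mod pi nearest)"
    p,r=tool(); best=None
    for k in(-1,0,1):
        t=R.from_euler("xyz",[np.pi,0,yaw+k*np.pi]); w=(r.inv()*t).as_rotvec(degrees=True)
        if best is None or np.linalg.norm(w)<np.linalg.norm(best): best=w
    print("go",pos,"d",(r.inv().apply(np.array(pos)-p)*100).round(2),"dr",best.round(1))
E
python3 - <<'E'
from h import *
for n,l in(("scene",[(337,245),(386,239),(405,262)]),("side",[(321,243),(391,240),(411,259)])):
    P=viewer.camera_params(n)
    for q in l: print(n,q,px(P,q,.017)[:2].round(3))
P=viewer.camera_params("side")
print("glass",px(P,(265,284),0).round(3),"plate",[px(P,q,.01)[:2].round(3) for q in[(302,227),(377,213)]])
E
```

```text
scene (337, 245) [ 0.46  -0.145]
scene (386, 239) [ 0.608 -0.18 ]
scene (405, 262) [ 0.605 -0.289]
side (321, 243) [ 0.444 -0.14 ]
side (391, 240) [ 0.609 -0.186]
side (411, 259) [ 0.605 -0.291]
glass [ 0.278 -0.254  0.   ] plate [array([ 0.435, -0.016]), array([0.66 , 0.001])]
```

```bash
python3 -c "
from h import *
go([.52,.08,.42],0)"
```

```text
go [0.52, 0.08, 0.42] d [ 50.73 -38.55 -19.33] dr [-0.1  0.  24.1]
```

>>> step_arm(
  increments=[
    {"delta_pos": [5, -3.5, -2], "dr": [0, 0, 5], "fingers": -1},
    {"delta_pos": [10, -7, -5], "dr": [0, 0, 10], "fingers": -1},
    {"delta_pos": [15, -10.5, -8], "dr": [0, 0, 15], "fingers": -1},
    {"delta_pos": [19, -14, -10], "dr": [0, 0, 20], "fingers": -1},
    {"delta_pos": [23, -17.5, -12], "dr": [0, 0, 24], "fingers": -1},
  ],
)

```text
time: 0.72
tool_pos: [0.3529, -0.2247, 0.3469]
tool_rot: [-3.141, -0.0, -0.001]
contact_force: [0.7, -0.7, 0.5]
opening: 0.0917
grip_force: 0.0
```

```bash
python3 -c "
from h import *
go([.52,.08,.42],0)"
```

```text
go [0.52, 0.08, 0.42] d [ 16.68 -30.49  -7.31] dr [-0.  -0.  -0.1]
```

>>> step_arm(
  increments=[
    {"delta_pos": [3, -5.5, -1.5], "dr": [0, 0, 0], "fingers": -1},
    {"delta_pos": [6, -11, -3], "dr": [0, 0, 0], "fingers": -1},
    {"delta_pos": [9, -16, -4], "dr": [0, 0, 0], "fingers": -1},
    {"delta_pos": [12, -21, -5.5], "dr": [0, 0, 0], "fingers": -1},
    {"delta_pos": [14, -26, -7], "dr": [0, 0, 0], "fingers": -1},
  ],
)

```text
time: 1.35
tool_pos: [0.4927, 0.0357, 0.4161]
tool_rot: [3.141, 0.001, 0.002]
contact_force: [1.0, 0.3, 0.2]
opening: 0.0916
grip_force: 0.0
```

>>> step_arm(
  increments=[
    {"delta_pos": [2.5, -4.5, 0], "dr": [0, 0, 0], "fingers": -1},
    {"delta_pos": [2.5, -4.5, 0], "dr": [0, 0, 0], "fingers": -1},
    {"delta_pos": [2.5, -4.5, 0], "dr": [0, 0, 0], "fingers": -1},
    {"delta_pos": [2.5, -4.5, 0], "dr": [0, 0, 0], "fingers": -1},
    {"delta_pos": [2.5, -4.5, 0], "dr": [0, 0, 0], "fingers": -1},
  ],
)

```text
time: 1.98
tool_pos: [0.5167, 0.0778, 0.4166]
tool_rot: [3.141, -0.001, 0.0]
contact_force: [0.2, 0.5, 0.2]
opening: 0.092
grip_force: 0.0
```

```bash
python3 -c "
from h import *
shot('wrist','w1')"
```

```text
(no output)
```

View pics/w1.png

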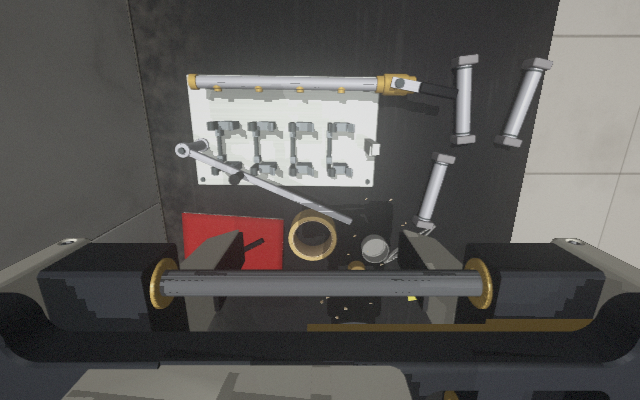

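```bash
python3 - <<'E'
from h import *
P=np.load('pics/w1.npz'); im=P['im']
c=cv2.resize(im[60:230,165:415],None,fx=3.2,fy=3.2,interpolation=cv2.INTER_CUBIC); print(c.shape)
cv2.imwrite('pics/w1c.png',c)
E
```

```text
(544, 800, 3)
```

View pics/w1c.png

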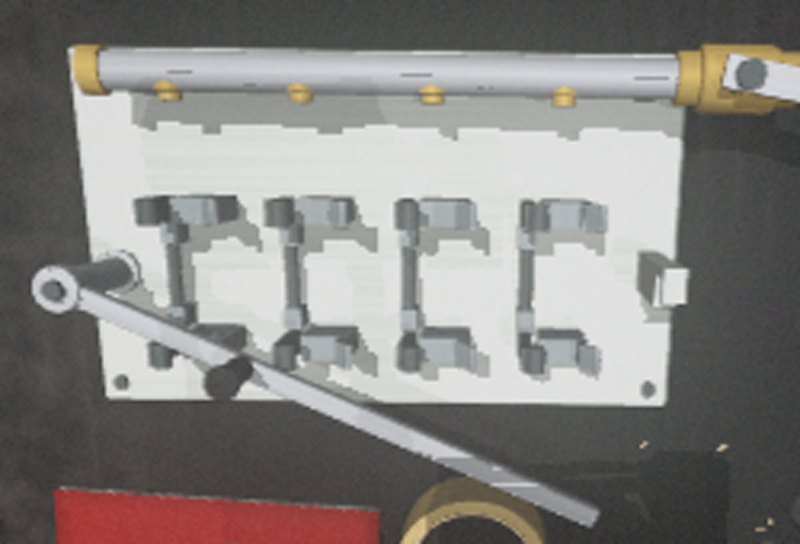

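```bash
python3 - <<'E'
from h import *
from scipy.optimize import least_squares
P=np.load('pics/w1.npz')
f=lambda c:np.array(c)/3.2+[165,60]
obs=np.array([f(c) for c in[(107,398),(666,404),(676,285),(52,290),(751,74)]])
def pts(v):
    s=np.array([[v[3],.175,.01],[v[3],-.175,.01],[.005,-.158,.103],[0,.157,.095],[.108,-.19,.1]])
    return R.from_euler('z',v[2]).apply(s)+[v[0],v[1],0]
r=least_squares(lambda v:(proj(P,pts(v))-obs).ravel(),[.55,.17,0,-.08])
print(r.x.round(4),r.fun.reshape(-1,2).round(2).tolist())
np.save('stand.npy',r.x[:3])
x,y,a=r.x[:3]; W=lambda q:R.from_euler('z',a).apply(np.array(q))+[x,y,0]
tip=px(P,f((590,518)),.093); h=W([0,.157,0]); d=R.from_euler('z',-a).apply(tip-h); print('keeper',np.arctan2(-d[0],-d[1]),np.hypot(*d[:2]))
lt=px(P,(455,95),.095); d=R.from_euler('z',-a).apply(lt-W([.108,-.19,0]));print('lever',np.arctan2(-d[1],-d[0]),np.hypot(*d[:2]))
for q in([.108,-.19,0],[0,.157,0]):print(W(q).round(3))
for A in[((465,62),(463,140)),((540,68),(509,142)),((444,161),(426,222))]:
    a1,b1=[px(P,q,.03) for q in A]; m=(a1+b1)/2; e=a1-b1; print('tube',m.round(3),np.arctan2(e[1],e[0]).round(3),np.hypot(*e[:2]).round(3))
print('tape',px(P,(312,240),.04).round(3),'disk',px(P,(375,247),.0).round(3))
E
```

```text
[ 0.5283  0.1481 -0.0084 -0.0784] [[-1.09, 0.23], [-0.1, -0.11], [-0.69, 1.12], [0.73, 0.22], [0.88, -1.23]]
keeper 0.4146052395943274 0.3043877251646629
lever 1.3706395461609902 0.08916528625213446
[ 0.635 -0.043  0.   ]
[0.53  0.305 0.   ]
tube [ 0.607 -0.176  0.03 ] 0.114 0.132
tube [ 0.6   -0.284  0.03 ] -0.234 0.129
tube [ 0.441 -0.143  0.03 ] -0.17 0.124
tape [0.345 0.095 0.04 ] disk [ 0.31  -0.039  0.   ]
```

```bash
cat >> h.py <<'E'
def S(q):
    x,y,a=np.load('stand.npy'); return R.from_euler('z',a).apply(np.array(q,float))+[x,y,0]
E
python3 -c "
from h import *
go([.625,-.108,.17],1.40)"
```

```text
go [0.625, -0.108, 0.17] d [10.81 18.6  24.67] dr [  0.   -0.  -80.2]
```

>>> step_arm(
  increments=[
    {"delta_pos": [2, 4, 2], "dr": [0, 0, -10], "fingers": -1},
    {"delta_pos": [4, 8, 4], "dr": [0, 0, -20], "fingers": -1},
    {"delta_pos": [6, 12, 6], "dr": [0, 0, -30], "fingers": -1},
    {"delta_pos": [8, 15, 9], "dr": [0, 0, -40], "fingers": -1},
    {"delta_pos": [10.8, 18.6, 12], "dr": [0, 0, -50], "fingers": -1},
  ],
)

```text
time: 2.65
tool_pos: [0.6255, -0.1085, 0.2961]
tool_rot: [3.141, -0.001, 0.88]
contact_force: [-0.4, -0.6, -0.2]
opening: 0.0919
grip_force: 0.0
```

>>> step_arm(
  increments=[
    {"delta_pos": [0, 0, 4], "dr": [0, 0, -10], "fingers": -1},
    {"delta_pos": [0, 0, 8], "dr": [0, 0, -20], "fingers": -1},
    {"delta_pos": [0, 0, 11.5], "dr": [0, 0, -30], "fingers": -1},
    {"delta_pos": [0, 0, 12.6], "dr": [0, 0, -30], "fingers": -1},
    {"delta_pos": [0, 0, 12.6], "dr": [0, 0, -30], "fingers": -1},
  ],
)

```text
time: 3.28
tool_pos: [0.6253, -0.1073, 0.1705]
tool_rot: [-3.142, 0.0, 1.394]
contact_force: [-0.2, -0.3, 0.5]
opening: 0.0919
grip_force: 0.0
```

```bash
python3 -c "
from h import *
im=shot('wrist','w2'); go([.625,-.108,.078],1.40)"
```

```text
go [0.625, -0.108, 0.078] d [-0.07 -0.09  9.36] dr [ 0.1  0.  -0.3]
```

View pics/w2.png

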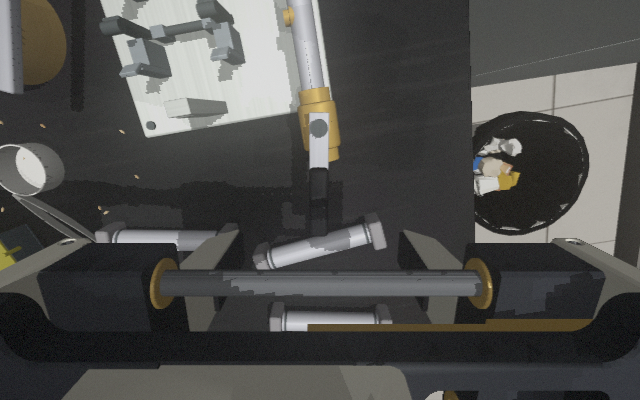

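>>> step_arm(
  increments=[
    {"delta_pos": [0, 0, 4], "dr": [0, 0, 0], "fingers": -1},
    {"delta_pos": [0, 0, 7], "dr": [0, 0, 0], "fingers": -0.2},
    {"delta_pos": [0, 0, 9.3], "dr": [0, 0, 0], "fingers": 0.2},
    {"delta_pos": [0, 0, 9.3], "dr": [0, 0, 0], "fingers": 0.6},
    {"delta_pos": [0, 0, 9.3], "dr": [0, 0, 0], "fingers": 0.75},
  ],
  newtons=5,
)

```text
time: 3.95
tool_pos: [0.6265, -0.1074, 0.0794]
tool_rot: [3.138, 0.0, 1.397]
contact_force: [0.0, 0.1, 0.5]
opening: 0.0566
grip_force: 0.0
```

>>> step_arm(
  increments=[
    {"delta_pos": [0, 0, 0], "dr": [0, 0, 0], "fingers": 0.8},
    {"delta_pos": [0, 0, 0], "dr": [0, 0, 0], "fingers": 0.8},
    {"delta_pos": [0, 0, 0], "dr": [0, 0, 0], "fingers": 0.8},
    {"delta_pos": [0, 0, 0], "dr": [0, 0, 0], "fingers": 0.8},
    {"delta_pos": [0, 0, 0], "dr": [0, 0, 0], "fingers": 0.8},
  ],
  newtons=5,
)

```text
time: 4.58
tool_pos: [0.625, -0.1071, 0.0774]
tool_rot: [-3.141, 0.0, 1.398]
contact_force: [-2.1, -1.1, 2.5]
opening: 0.0163
grip_force: 5.0
```

```bash
python3 - <<'E'
from h import *
p,r=tool(); y0=r.as_euler('xyz')[2]; h=S([.108,-.19,0])[:2]; print(h,p,np.arctan2(*(h-p[:2])[::-1]),y0)
th=y0
for k in range(1,12):
    t=max(th-np.radians(8)*k,-0.03); 
    q=h-np.array([np.cos(t),np.sin(t)])*.066
    print(k,(r.inv().apply([*(q-p[:2]),0])*100).round(1),np.degrees(y0-t).round(0))
E
```

```text
[ 0.63469988 -0.04280071] [ 0.62497163 -0.10707552  0.07738637] 1.4205825116519155 1.3983778452882518
1 [-0.  -1.1  0. ] 8.0
2 [ 0.2 -2.   0. ] 16.0
3 [ 0.5 -2.8  0. ] 24.0
4 [ 0.9 -3.6  0. ] 32.0
5 [ 1.4 -4.4  0. ] 40.0
6 [ 2.1 -5.   0. ] 48.0
7 [ 2.8 -5.6  0. ] 56.0
8 [ 3.6 -6.1  0. ] 64.0
9 [ 4.5 -6.4  0. ] 72.0
10 [ 5.4 -6.6  0. ] 80.0
11 [ 5.6 -6.7  0. ] 82.0
```

>>> step_arm(
  increments=[
    {"delta_pos": [0, -1.1, 0], "dr": [0, 0, 8], "fingers": 0.8},
    {"delta_pos": [0.2, -2.0, 0], "dr": [0, 0, 16], "fingers": 0.8},
    {"delta_pos": [0.5, -2.8, 0], "dr": [0, 0, 24], "fingers": 0.8},
    {"delta_pos": [0.9, -3.6, 0], "dr": [0, 0, 32], "fingers": 0.8},
    {"delta_pos": [1.4, -4.4, 0], "dr": [0, 0, 40], "fingers": 0.8},
  ],
)

```text
time: 5.2
tool_pos: [0.5855, -0.0851, 0.0774]
tool_rot: [3.14, -0.003, 0.695]
contact_force: [5.1, 2.6, -3.5]
opening: 0.0161
grip_force: 5.0
```

```bash
python3 - <<'E'
from h import *
p,r=tool(); y0=r.as_euler('xyz')[2]; h=S([.108,-.19,0])[:2]; print(p,np.arctan2(*(h-p[:2])[::-1]),y0)
for k in range(1,6):
    t=y0-np.radians(8.7)*k
    q=h-np.array([np.cos(t),np.sin(t)])*.066
    print(k,(r.inv().apply([*(q-p[:2]),0])*100).round(1),t)
E
```

```text
[ 0.58554623 -0.08509833  0.07742923] 0.7105688902649459 0.6951238768728123
1 [-0.  -1.1 -0. ] 0.5432802319493056
2 [ 0.2 -2.1 -0. ] 0.391436587025799
3 [ 0.6 -3.  -0. ] 0.23959294210229232
4 [ 1.1 -3.9 -0. ] 0.08774929717878566
5 [ 1.7 -4.6 -0. ] -0.064094347744721
```

>>> step_arm(
  increments=[
    {"delta_pos": [0, -1.1, 0], "dr": [0, 0, 8.7], "fingers": 0.8},
    {"delta_pos": [0.2, -2.1, 0], "dr": [0, 0, 17], "fingers": 0.8},
    {"delta_pos": [0.6, -3.0, 0], "dr": [0, 0, 26], "fingers": 0.8},
    {"delta_pos": [1.1, -3.9, 0], "dr": [0, 0, 35], "fingers": 0.8},
    {"delta_pos": [1.6, -4.5, 0], "dr": [0, 0, 42], "fingers": 0.8},
  ],
)

```text
time: 5.82
tool_pos: [0.5695, -0.0416, 0.0779]
tool_rot: [3.14, -0.005, -0.037]
contact_force: [5.6, -10.9, -2.1]
opening: 0.0179
grip_force: 5.1
```

>>> step_arm(
  increments=[
    {"delta_pos": [0, -0.1, 0], "dr": [0, 0, 0], "fingers": 0.8},
    {"delta_pos": [0, -0.1, 0], "dr": [0, 0, 0], "fingers": 0.8},
    {"delta_pos": [0, -0.1, 0], "dr": [0, 0, 0], "fingers": 0.4},
    {"delta_pos": [0, 0, 0], "dr": [0, 0, 0], "fingers": 0.2},
    {"delta_pos": [0, 0, 0], "dr": [0, 0, 0], "fingers": 0.2},
  ],
)

```text
time: 6.45
tool_pos: [0.5674, -0.0408, 0.0772]
tool_rot: [-3.141, 0.0, -0.033]
contact_force: [0.0, -0.1, 0.2]
opening: 0.0363
grip_force: 0.0
```

```bash
python3 -c "
from h import *
go([.4897,.2134,.18],.7)"
```

```text
go [0.4897, 0.2134, 0.18] d [ -8.6  -25.15 -10.27] dr [ -0.   0. -42.]
```

>>> step_arm(
  increments=[
    {"delta_pos": [0, 0, -5], "dr": [0, 0, 0], "fingers": -0.5},
    {"delta_pos": [-1, -3, -10], "dr": [0, 0, -10], "fingers": -1},
    {"delta_pos": [-2.5, -8, -10.3], "dr": [0, 0, -20], "fingers": -1},
    {"delta_pos": [-4.5, -13.5, -10.3], "dr": [0, 0, -30], "fingers": -1},
    {"delta_pos": [-6.5, -19, -10.3], "dr": [0, 0, -40], "fingers": -1},
  ],
)

```text
time: 7.08
tool_pos: [0.508, 0.1528, 0.1805]
tool_rot: [3.141, -0.001, 0.671]
contact_force: [0.5, 0.5, -0.9]
opening: 0.0826
grip_force: 0.0
```

```bash
python3 -c "
from h import *
go([.4897,.2134,.1],.7)"
```

```text
go [0.4897, 0.2134, 0.1] d [ 2.33 -5.89  8.05] dr [ 0.  -0.  -1.7]
```

>>> step_arm(
  increments=[
    {"delta_pos": [2.3, -5.9, 0], "dr": [0, 0, 0], "fingers": -1},
    {"delta_pos": [2.3, -5.9, 3], "dr": [0, 0, 0], "fingers": -1},
    {"delta_pos": [2.3, -5.9, 7], "dr": [0, 0, 0], "fingers": -0.3},
    {"delta_pos": [2.3, -5.9, 8], "dr": [0, 0, 0], "fingers": 0.3},
    {"delta_pos": [2.3, -5.9, 8], "dr": [0, 0, 0], "fingers": 0.9},
  ],
)

```text
time: 7.7
tool_pos: [0.4906, 0.2116, 0.1004]
tool_rot: [-3.141, 0.001, 0.665]
contact_force: [-0.4, -0.7, 0.6]
opening: 0.0663
grip_force: 0.0
```

>>> step_arm(
  increments=[
    {"delta_pos": [0, 0, 0], "dr": [0, 0, 0], "fingers": 0.9},
    {"delta_pos": [0, 0, 0], "dr": [0, 0, 0], "fingers": 0.9},
    {"delta_pos": [0, 0, 0], "dr": [0, 0, 0], "fingers": 0.9},
    {"delta_pos": [0, 0, 0], "dr": [0, 0, 0], "fingers": 0.9},
    {"delta_pos": [0, 0, 0], "dr": [0, 0, 0], "fingers": 0.9},
  ],
)

```text
time: 8.32
tool_pos: [0.4906, 0.2119, 0.1004]
tool_rot: [-3.141, -0.0, 0.665]
contact_force: [1.0, 1.2, -0.3]
opening: 0.0167
grip_force: 5.1
```

```bash
python3 - <<'E'
from h import *
p,r=tool();h=S([0,.157,0]);h[2]=p[2];a=np.load('stand.npy')[2]
d=R.from_euler('z',-a).apply(p-h);k0=np.arctan2(-d[0],-d[1]);print(p,k0,np.hypot(*d[:2]))
for i in range(1,6):
    k=k0+(1.42-k0)*i/5
    print((r.inv().apply(h+R.from_euler('z',a).apply([-.1*np.sin(k),-.1*np.cos(k),0])-p)*100).round(1),k)
E
```

```text
[0.49055912 0.21189367 0.10038499] 0.38848720205259113 0.1010587319916004
[-0.7 -1.9 -0. ] 0.5947897616420729
[-1.1 -4.   0. ] 0.8010923212315546
[-1.1 -6.   0. ] 1.0073948808210365
[-0.7 -8.   0. ] 1.213697440410518
[ 0.2 -9.9  0. ] 1.42
```

>>> step_arm(
  increments=[
    {"delta_pos": [-0.7, -1.9, 0], "dr": [0, 0, 0], "fingers": 0.9},
    {"delta_pos": [-1.1, -4.0, 0], "dr": [0, 0, 0], "fingers": 0.9},
    {"delta_pos": [-1.1, -6.0, 0], "dr": [0, 0, 0], "fingers": 0.9},
    {"delta_pos": [-0.7, -8.0, 0], "dr": [0, 0, 0], "fingers": 0.9},
    {"delta_pos": [0.2, -9.9, 0], "dr": [0, 0, 0], "fingers": 0.9},
  ],
  newtons=10,
)

```text
time: 8.95
tool_pos: [0.4301, 0.2919, 0.1002]
tool_rot: [3.141, 0.0, 0.666]
contact_force: [0.7, -2.2, -0.3]
opening: 0.0162
grip_force: 10.0
```

>>> step_arm(
  increments=[
    {"delta_pos": [0, 0, 0], "dr": [0, 0, 0], "fingers": 0.9},
    {"delta_pos": [0, 0, 0], "dr": [0, 0, 0], "fingers": 0},
    {"delta_pos": [0, 0, 0], "dr": [0, 0, 0], "fingers": 0},
    {"delta_pos": [0, 0, -5], "dr": [0, 0, 0], "fingers": -0.5},
    {"delta_pos": [0, 0, -11], "dr": [0, 0, 0], "fingers": -1},
  ],
)

```text
time: 9.57
tool_pos: [0.4304, 0.2904, 0.2106]
tool_rot: [-3.141, 0.003, 0.665]
contact_force: [0.5, -0.2, 0.1]
opening: 0.052
grip_force: 0.0
```

```bash
python3 -c "
from h import *
go([.53,-.06,.36],0)"
```

```text
go [0.53, -0.06, 0.36] d [-13.81  33.71 -14.93] dr [ 0.   0.2 38.1]
```

>>> step_arm(
  increments=[
    {"delta_pos": [-2, 5, -3], "dr": [0, 0, 9], "fingers": -1},
    {"delta_pos": [-4.5, 10.5, -6], "dr": [0, 0, 18], "fingers": -1},
    {"delta_pos": [-7, 16, -9], "dr": [0, 0, 27], "fingers": -1},
    {"delta_pos": [-9, 21, -12], "dr": [0, 0, 36], "fingers": -1},
    {"delta_pos": [-11, 26, -15], "dr": [0, 0, 38], "fingers": -1},
  ],
)

```text
time: 10.2
tool_pos: [0.503, 0.0234, 0.3575]
tool_rot: [-3.141, -0.001, -0.001]
contact_force: [0.1, -0.6, -0.5]
opening: 0.0916
grip_force: 0.0
```

>>> step_arm(
  increments=[
    {"delta_pos": [1, 5, 0], "dr": [0, 0, 0], "fingers": -1},
    {"delta_pos": [2.6, 8, 0], "dr": [0, 0, 0], "fingers": -1},
    {"delta_pos": [2.6, 8, 0], "dr": [0, 0, 0], "fingers": -1},
    {"delta_pos": [2.6, 8, 0], "dr": [0, 0, 0], "fingers": -1},
    {"delta_pos": [2.6, 8, 0], "dr": [0, 0, 0], "fingers": -1},
  ],
)

```text
time: 10.82
tool_pos: [0.5288, -0.0537, 0.3565]
tool_rot: [-3.141, -0.0, 0.003]
contact_force: [0.3, -0.4, 0.4]
opening: 0.0918
grip_force: 0.0
```

```bash
python3 -c "
from h import *
shot('wrist','w3');shot('scene','s3')"
```

```text
(no output)
```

View pics/w3.png

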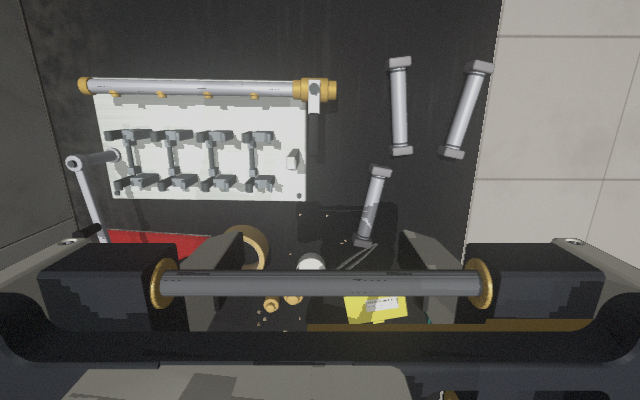

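```bash
cat >> h.py <<'E'
def tubes(P,z=.02,lo=110):
    g=cv2.cvtColor(P['im'],cv2.COLOR_BGR2GRAY); g=cv2.morphologyEx((g>lo).astype('u1'),cv2.MORPH_CLOSE,np.ones((3,3)))
    n,l,s,c=cv2.connectedComponentsWithStats(g)
    for i in range(1,n):
        if 150<s[i,4]<6000:
            q=np.argwhere(l==i)[:,::-1].astype(np.float64)
            w=np.array([px(P,u,z)[:2] for u in q],np.float32); (m,(a,b),_)=cv2.minAreaRect(w)
            if .1<max(a,b)<.19 and min(a,b)<.06:
                bx=cv2.boxPoints(cv2.minAreaRect(w)); e=max([bx[1]-bx[0],bx[2]-bx[1]],key=np.linalg.norm)
                print('tube px',c[i].round(),'c',np.round(m,4),'size',round(a,3),round(b,3),'yaw',round(float((np.arctan2(e[1],e[0])+np.pi/2)%np.pi-np.pi/2),3))
E
python3 -c "
from h import *
tubes(np.load('pics/w3.npz'))"
```

```text
tube px [399. 105.] c [ 0.6097 -0.1828] size 0.152 0.033 yaw 0.115
tube px [ 83. 187.] c [0.4691 0.3655] size 0.125 0.028 yaw 0.083
tube px [373. 199.] c [ 0.4463 -0.1428] size 0.033 0.137 yaw -0.249
```

View pics/s3.png

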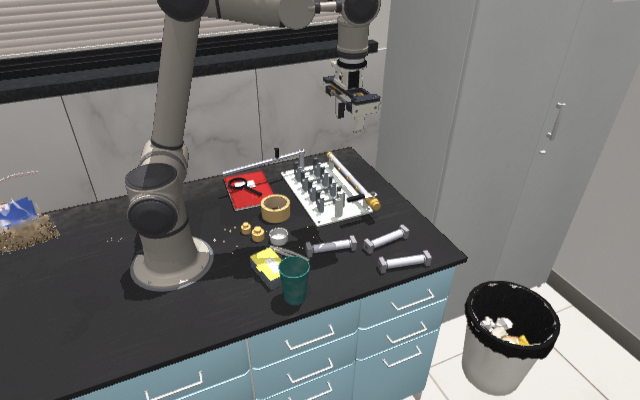

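```bash
python3 -c "
from h import *
go([.610,-.183,.09],.115)"
```

```text
go [0.61, -0.183, 0.09] d [ 8.06 12.95 26.66] dr [ 0.  -0.  -6.4]
```

>>> step_arm(
  increments=[
    {"delta_pos": [3, 5, 2], "dr": [0, 0, -6.4], "fingers": -1},
    {"delta_pos": [5, 9, 6], "dr": [0, 0, -6.4], "fingers": -0.5},
    {"delta_pos": [7.5, 12, 11], "dr": [0, 0, -6.4], "fingers": -0.4},
    {"delta_pos": [8.1, 13, 17], "dr": [0, 0, -6.4], "fingers": -0.4},
    {"delta_pos": [8.1, 13, 22], "dr": [0, 0, -6.4], "fingers": -0.4},
  ],
)

```text
time: 11.55
tool_pos: [0.6101, -0.1847, 0.1336]
tool_rot: [-3.141, 0.001, 0.113]
contact_force: [0.4, 0.6, -1.0]
opening: 0.0647
grip_force: 0.0
```

>>> step_arm(
  increments=[
    {"delta_pos": [0, 0, 5], "dr": [0, 0, 0], "fingers": -0.4},
    {"delta_pos": [0, 0, 10], "dr": [0, 0, 0], "fingers": -0.4},
    {"delta_pos": [0, 0, 13.2], "dr": [0, 0, 0], "fingers": -0.4},
    {"delta_pos": [0, 0, 13.2], "dr": [0, 0, 0], "fingers": -0.2},
    {"delta_pos": [0, 0, 13.2], "dr": [0, 0, 0], "fingers": 0},
  ],
  newtons=35,
)

```text
time: 12.18
tool_pos: [0.6106, -0.1841, 0.0046]
tool_rot: [3.141, -0.0, 0.114]
contact_force: [-0.5, 0.9, 0.2]
opening: 0.0496
grip_force: 0.0
```

>>> step_arm(
  increments=[
    {"delta_pos": [0, 0, 0], "dr": [0, 0, 0], "fingers": 0.6},
    {"delta_pos": [0, 0, 0], "dr": [0, 0, 0], "fingers": 0.6},
    {"delta_pos": [0, 0, 0], "dr": [0, 0, 0], "fingers": 0.6},
    {"delta_pos": [0, 0, -5], "dr": [0, 0, 0], "fingers": 0.6},
    {"delta_pos": [0, 0, -10], "dr": [0, 0, 0], "fingers": 0.6},
  ],
  newtons=35,
)

```text
time: 12.8
tool_pos: [0.6097, -0.1844, 0.1047]
tool_rot: [-3.141, 0.002, 0.114]
contact_force: [0.8, -0.5, -0.8]
opening: 0.0232
grip_force: 35.0
```

```bash
python3 -c "
from h import *
for i,y in enumerate((-.102,-.034,.034,.102)):
  q=S([0,y,.15]); print(q.round(4)); go(q,-.0084)"
```

```text
[0.5274 0.0461 0.15  ]
go [0.52744457 0.04610541 0.15      ] d [ -5.57 -23.84  -4.5 ] dr [-0.   0.1  7. ]
[0.528  0.1141 0.15  ]
go [0.52801706 0.114103   0.15      ] d [ -4.74 -30.59  -4.5 ] dr [-0.   0.1  7. ]
[0.5286 0.1821 0.15  ]
go [0.52858955 0.18210059 0.15      ] d [ -3.92 -37.34  -4.49] dr [-0.   0.1  7. ]
[0.5292 0.2501 0.15  ]
go [0.52916204 0.25009818 0.15      ] d [ -3.09 -44.09  -4.49] dr [-0.   0.1  7. ]
```

>>> step_arm(
  increments=[
    {"delta_pos": [0, -2, -4], "dr": [0, 0, 2], "fingers": 0.6},
    {"delta_pos": [-1, -8, -5.5], "dr": [0, 0, 7], "fingers": 0.6},
    {"delta_pos": [-2, -14, -5.5], "dr": [0, 0, 7], "fingers": 0.6},
    {"delta_pos": [-3, -20, -5.5], "dr": [0, 0, 7], "fingers": 0.6},
    {"delta_pos": [-3.9, -26, -5.5], "dr": [0, 0, 7], "fingers": 0.6},
  ],
)

```text
time: 13.42
tool_pos: [0.5412, 0.0709, 0.1594]
tool_rot: [3.142, -0.0, -0.009]
contact_force: [2.0, 0.1, -1.8]
opening: 0.0227
grip_force: 35.0
```

```bash
python3 -c "
from h import *
go(S([0,.034,.15]),-.0084)"
```

```text
go [0.52858955 0.18210059 0.15      ] d [ -1.36 -11.1    0.93] dr [ 0. -0. -0.]
```

>>> step_arm(
  increments=[
    {"delta_pos": [-0.7, -6, 0], "dr": [0, 0, 0], "fingers": 0.6},
    {"delta_pos": [-1.4, -10, 0], "dr": [0, 0, 0], "fingers": 0.6},
    {"delta_pos": [-1.4, -11.1, 1], "dr": [0, 0, 0], "fingers": 0.6},
    {"delta_pos": [-1.4, -11.1, 1], "dr": [0, 0, 0], "fingers": 0.6},
    {"delta_pos": [-1.4, -11.1, 1], "dr": [0, 0, 0], "fingers": 0.6},
  ],
)

```text
time: 14.05
tool_pos: [0.5293, 0.1791, 0.1491]
tool_rot: [3.141, 0.0, -0.01]
contact_force: [0.2, -0.6, -0.9]
opening: 0.0229
grip_force: 35.0
```

```bash
python3 - <<'E'
from h import *
im=shot('wrist','w4'); go(S([0,.034,.046]),-.0084)
im2=shot('side','d4')
P=np.load('pics/w4.npz')
a=cv2.resize(im[0:260,120:520],None,fx=1.9,fy=1.9)
cv2.imwrite('pics/w4c.png',a)
E
```

```text
go [0.52858955 0.18210059 0.046     ] d [-0.09 -0.31 10.33] dr [ 0.   0.  -0.1]
```

View pics/w4c.png

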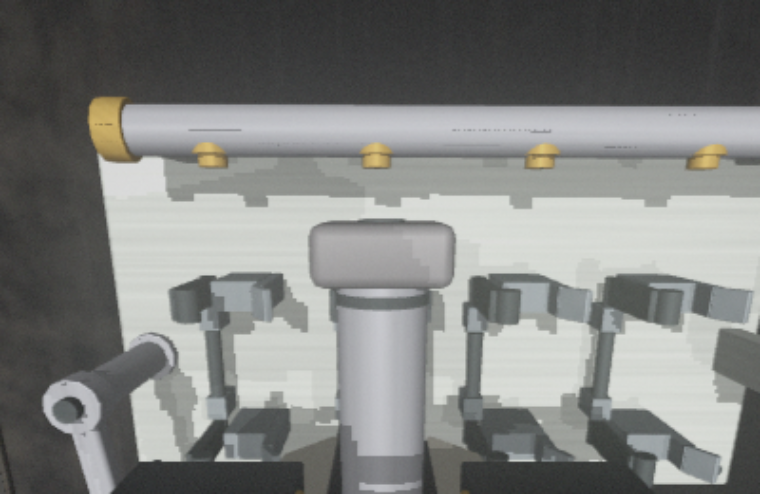

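```bash
python3 - <<'E'
from h import *
P=np.load('pics/w4.npz')
for u,y in((210,.102),(376,.034),(541,-.034),(706,-.102)):
    c=np.array([u/1.9+120,163/1.9]); print(c.round(1),proj(P,S([.094,y,.055])).round(1), px(P,c,.055).round(4))
c=np.array([67,410])/1.9+[120,0]; print('hinge',c.round(1),proj(P,S([0,.157,.095])).round(1))
E
```

```text
[230.5  85.8] [[233.4  88.9]] [0.6256 0.2514 0.055 ]
[317.9  85.8] [[317.5  88.9]] [0.6249 0.1809 0.055 ]
[404.7  85.8] [[401.4  88.8]] [0.6243 0.1108 0.055 ]
[491.6  85.8] [[485.4  88.7]] [0.6236 0.0406 0.055 ]
hinge [155.3 215.8] [[157.8 215.3]]
```

>>> step_arm(
  increments=[
    {"delta_pos": [0, -0.25, 2], "dr": [0, 0, 0], "fingers": 0.6},
    {"delta_pos": [0, -0.25, 4.5], "dr": [0, 0, 0], "fingers": 0.6},
    {"delta_pos": [0, -0.25, 6], "dr": [0, 0, 0], "fingers": 0.6},
    {"delta_pos": [0, -0.25, 6], "dr": [0, 0, 0], "fingers": 0.6},
    {"delta_pos": [0, -0.25, 6], "dr": [0, 0, 0], "fingers": 0.6},
  ],
)

```text
time: 14.78
tool_pos: [0.5298, 0.1828, 0.0901]
tool_rot: [-3.141, -0.002, -0.009]
contact_force: [-1.1, 0.3, -0.7]
opening: 0.0229
grip_force: 35.0
```

>>> step_arm(
  increments=[
    {"delta_pos": [0, 0.1, 1], "dr": [0, 0, 0], "fingers": 0.6},
    {"delta_pos": [0, 0.1, 2], "dr": [0, 0, 0], "fingers": 0.6},
    {"delta_pos": [0, 0.1, 3], "dr": [0, 0, 0], "fingers": 0.6},
    {"delta_pos": [0, 0.1, 4], "dr": [0, 0, 0], "fingers": 0.6},
    {"delta_pos": [0, 0.1, 4.6], "dr": [0, 0, 0], "fingers": 0.6},
  ],
)

```text
time: 15.4
tool_pos: [0.5296, 0.1817, 0.0463]
tool_rot: [3.141, -0.002, -0.008]
contact_force: [-12.6, -6.3, 46.5]
opening: 0.0225
grip_force: 35.0
```

>>> step_arm(
  increments=[
    {"delta_pos": [0, 0, 0], "dr": [0, 0, 0], "fingers": 0.6},
    {"delta_pos": [0, 0, 0.1], "dr": [0, 0, 0], "fingers": 0.6},
    {"delta_pos": [0, 0, 0.1], "dr": [0, 0, 0], "fingers": 0.6},
    {"delta_pos": [0, 0, 0.1], "dr": [0, 0, 0], "fingers": 0.6},
    {"delta_pos": [0, 0, 0.1], "dr": [0, 0, 0], "fingers": 0.6},
  ],
)

```text
time: 16.02
tool_pos: [0.5298, 0.1818, 0.0461]
tool_rot: [3.141, -0.003, -0.008]
contact_force: [-9.4, -4.7, 32.7]
opening: 0.023
grip_force: 35.0
```

>>> step_arm(
  increments=[
    {"delta_pos": [0, 0, -0.2], "dr": [0, 0, 0], "fingers": 0.1},
    {"delta_pos": [0, 0, -0.2], "dr": [0, 0, 0], "fingers": 0.1},
    {"delta_pos": [0, 0, -2], "dr": [0, 0, 0], "fingers": 0.1},
    {"delta_pos": [0, 0, -7], "dr": [0, 0, 0], "fingers": 0.1},
    {"delta_pos": [0, 0, -12], "dr": [0, 0, 0], "fingers": 0},
  ],
)

```text
time: 16.65
tool_pos: [0.5286, 0.182, 0.1624]
tool_rot: [3.141, 0.002, -0.008]
contact_force: [1.0, -0.5, 0.3]
opening: 0.0448
grip_force: 0.0
```

```bash
python3 - <<'E'
from h import *
im=shot('wrist','w5'); im2=shot('scene','s5')
a=cv2.resize(im[0:260,120:520],(600,390)); b=cv2.resize(im2[140:300,220:440],None,fx=2,fy=2,interpolation=cv2.INTER_CUBIC)
c=np.zeros((600,800,3),'u1'); c[:300,:400]=cv2.resize(im[0:240,160:480],(400,300)); c[280:600,360:800]=b
cv2.imwrite('pics/c5.png',c)
tubes(np.load('pics/s5.npz')); go([.5,-.12,.3],-.24)
E
```

```text
tube px [331. 244.] c [ 0.4459 -0.1345] size 0.049 0.15 yaw -0.176
tube px [396. 257.] c [ 0.5943 -0.2584] size 0.047 0.151 yaw -0.19
go [0.5, -0.12, 0.3] d [ -2.82  30.28 -13.37] dr [-0.2 -0.5 13.3]
```

View pics/c5.png

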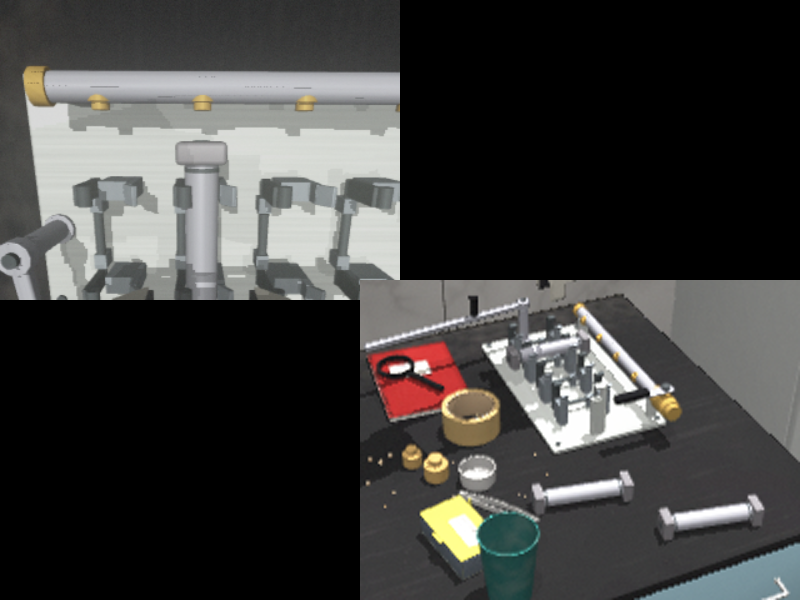

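>>> step_arm(
  increments=[
    {"delta_pos": [0, 5, -4], "dr": [0, 0, 4], "fingers": 0},
    {"delta_pos": [-1, 11, -8], "dr": [0, 0, 8], "fingers": -0.3},
    {"delta_pos": [-2, 17, -12], "dr": [0, 0, 12], "fingers": -0.3},
    {"delta_pos": [-2.5, 23, -13.5], "dr": [0, 0, 13], "fingers": -0.3},
    {"delta_pos": [-2.8, 29, -13.5], "dr": [0, 0, 13], "fingers": -0.3},
  ],
)

```text
time: 17.38
tool_pos: [0.4999, -0.0921, 0.2964]
tool_rot: [-3.142, -0.002, -0.235]
contact_force: [0.8, 1.1, -0.3]
opening: 0.0599
grip_force: 0.0
```

```bash
python3 - <<'E'
from h import *
im=shot('wrist','w6'); tubes(np.load('pics/w6.npz'))
E
```

```text
tube px [429.  69.] c [ 0.5871 -0.2692] size 0.033 0.153 yaw -0.203
tube px [361. 184.] c [ 0.4455 -0.1435] size 0.033 0.136 yaw -0.205
```

View pics/w6.png

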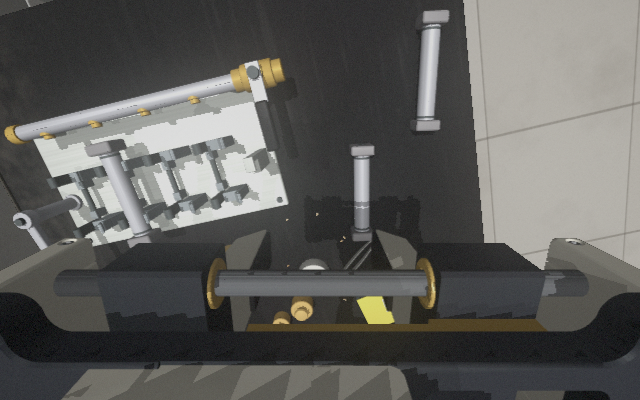

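```bash
python3 -c "
from h import *
go([.439,-.142,.004],-.205)"
```

```text
go [0.439, -0.142, 0.004] d [-4.9   5.43 29.23] dr [ 0.3 -0.1 -2. ]
```

>>> step_arm(
  increments=[
    {"delta_pos": [-2, 3, 4], "dr": [0, 0, -2], "fingers": -0.4},
    {"delta_pos": [-4.9, 5.4, 10], "dr": [0, 0, -2], "fingers": -0.4},
    {"delta_pos": [-4.9, 5.4, 16], "dr": [0, 0, -2], "fingers": -0.4},
    {"delta_pos": [-4.9, 5.4, 21], "dr": [0, 0, -2], "fingers": -0.4},
    {"delta_pos": [-4.9, 5.4, 22], "dr": [0, 0, -2], "fingers": -0.4},
  ],
)

```text
time: 18.05
tool_pos: [0.4371, -0.1302, 0.0725]
tool_rot: [-3.14, 0.008, -0.201]
contact_force: [0.3, -0.8, 0.1]
opening: 0.0646
grip_force: 0.0
```

```bash
python3 -c "
from h import *
go([.439,-.142,.004],-.205)"
```

```text
go [0.439, -0.142, 0.004] d [0.48 1.13 6.85] dr [-0.1  0.5  0.2]
```

>>> step_arm(
  increments=[
    {"delta_pos": [0, 0, 1], "dr": [0, 0, 0], "fingers": -0.4},
    {"delta_pos": [0, 0, 1], "dr": [0, 0, 0], "fingers": -0.4},
    {"delta_pos": [0, 0, 1], "dr": [0, 0, 0], "fingers": -0.4},
    {"delta_pos": [0, 0, 1], "dr": [0, 0, 0], "fingers": -0.4},
    {"delta_pos": [0, 0, 1], "dr": [0, 0, 0], "fingers": -0.4},
  ],
)

```text
time: 18.68
tool_pos: [0.4398, -0.1317, 0.0664]
tool_rot: [3.141, -0.001, -0.2]
contact_force: [0.4, 0.4, -0.5]
opening: 0.0643
grip_force: 0.0
```

```bash
python3 -c "
from h import *
go([.439,-.142,.004],-.205)"
```

```text
go [0.439, -0.142, 0.004] d [0.11 1.02 6.24] dr [ 0.  -0.1  0.3]
```

>>> step_arm(
  increments=[
    {"delta_pos": [0.1, 1, 0], "dr": [0, 0, 0], "fingers": -0.4},
    {"delta_pos": [0.1, 1, 3], "dr": [0, 0, 0], "fingers": -0.4},
    {"delta_pos": [0.1, 1, 6.2], "dr": [0, 0, 0], "fingers": -0.4},
    {"delta_pos": [0.1, 1, 6.2], "dr": [0, 0, 0], "fingers": -0.4},
    {"delta_pos": [0.1, 1, 6.2], "dr": [0, 0, 0], "fingers": 0},
  ],
)

```text
time: 19.3
tool_pos: [0.4388, -0.142, 0.0045]
tool_rot: [3.141, -0.0, -0.201]
contact_force: [0.9, -0.3, 0.4]
opening: 0.0582
grip_force: 0.0
```

>>> step_arm(
  increments=[
    {"delta_pos": [0, 0, 0], "dr": [0, 0, 0], "fingers": 0.6},
    {"delta_pos": [0, 0, 0], "dr": [0, 0, 0], "fingers": 0.6},
    {"delta_pos": [0, 0, 0], "dr": [0, 0, 0], "fingers": 0.6},
    {"delta_pos": [0, 0, -5], "dr": [0, 0, 0], "fingers": 0.6},
    {"delta_pos": [0, 0, -11], "dr": [0, 0, 0], "fingers": 0.6},
  ],
  newtons=35,
)

```text
time: 19.92
tool_pos: [0.4377, -0.1412, 0.1144]
tool_rot: [-3.141, 0.003, -0.2]
contact_force: [0.1, -1.0, -0.1]
opening: 0.0187
grip_force: 0.0
```

>>> step_arm(
  increments=[
    {"delta_pos": [0, 0, -4.5], "dr": [0, 0, 0], "fingers": 0.6},
    {"delta_pos": [0, 0, -4.5], "dr": [0, 0, 0], "fingers": 0.6},
    {"delta_pos": [0, 0, -4.5], "dr": [0, 0, 0], "fingers": 0.6},
    {"delta_pos": [0, 0, -4.5], "dr": [0, 0, 0], "fingers": 0.6},
    {"delta_pos": [0, 0, -4.5], "dr": [0, 0, 0], "fingers": 0.6},
  ],
)

```text
time: 20.55
tool_pos: [0.438, -0.1413, 0.1577]
tool_rot: [-3.141, 0.002, -0.201]
contact_force: [0.3, 0.4, -0.5]
opening: 0.0183
grip_force: 0.0
```

```bash
python3 -c "
from h import *
go(S([0,-.034,.15]),-.0084)"
```

```text
go [0.52801706 0.114103   0.15      ] d [  3.73 -26.82   0.78] dr [ -0.    0.1 -11. ]
```

>>> step_arm(
  increments=[
    {"delta_pos": [2, 0, -5], "dr": [0, 0, 0], "fingers": 0.3},
    {"delta_pos": [4, 0, -10], "dr": [0, 0, 0], "fingers": -0.4},
    {"delta_pos": [6, 0, -14], "dr": [0, 0, 0], "fingers": -0.4},
    {"delta_pos": [6, 0, -14], "dr": [0, 0, 0], "fingers": -0.4},
    {"delta_pos": [6, 0, -14], "dr": [0, 0, 0], "fingers": -0.4},
  ],
)

```text
time: 21.18
tool_pos: [0.4966, -0.1532, 0.2972]
tool_rot: [-3.141, 0.003, -0.2]
contact_force: [0.4, -0.4, -0.1]
opening: 0.0622
grip_force: 0.0
```

```bash
python3 - <<'E'
from h import *
im=shot('wrist','w7'); tubes(np.load('pics/w7.npz'))
E
```

```text
tube px [388.  79.] c [ 0.5869 -0.2676] size 0.034 0.152 yaw -0.203
tube px [320. 190.] c [ 0.4456 -0.1413] size 0.033 0.134 yaw -0.2
```

View pics/w7.png

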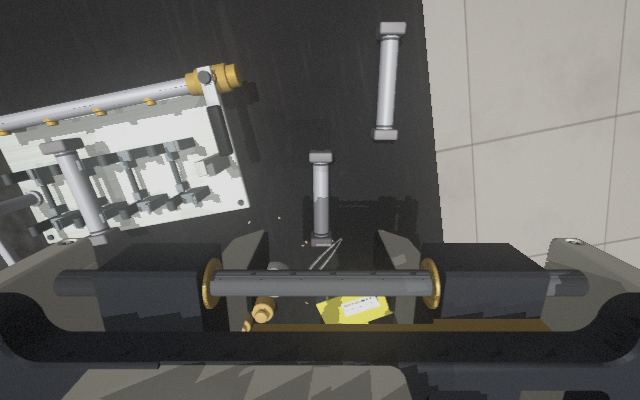

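```bash
python3 -c "
from h import *
go([.439,-.141,.004],-.2)"
```

```text
go [0.439, -0.141, 0.004] d [-5.760e+00 -2.000e-02  2.932e+01] dr [-0.   0.2 -0. ]
```

>>> step_arm(
  increments=[
    {"delta_pos": [-3, 0, 5], "dr": [0, 0, 0], "fingers": -0.2},
    {"delta_pos": [-5.8, 0, 10], "dr": [0, 0, 0], "fingers": -0.1},
    {"delta_pos": [-5.8, 0, 16], "dr": [0, 0, 0], "fingers": -0.1},
    {"delta_pos": [-5.8, 0, 21], "dr": [0, 0, 0], "fingers": -0.1},
    {"delta_pos": [-5.8, 0, 22], "dr": [0, 0, 0], "fingers": -0.1},
  ],
)

```text
time: 21.85
tool_pos: [0.4374, -0.1405, 0.0757]
tool_rot: [-3.139, 0.008, -0.201]
contact_force: [-0.6, -0.1, 0.2]
opening: 0.0506
grip_force: 0.0
```

>>> step_arm(
  increments=[
    {"delta_pos": [0, 0, 0], "dr": [0, 0, 0], "fingers": -0.1},
    {"delta_pos": [0, 0, 4], "dr": [0, 0, 0], "fingers": -0.1},
    {"delta_pos": [0, 0, 7], "dr": [0, 0, 0], "fingers": -0.1},
    {"delta_pos": [0, 0, 7.1], "dr": [0, 0, 0], "fingers": -0.1},
    {"delta_pos": [0, 0, 7.1], "dr": [0, 0, 0], "fingers": 0.2},
  ],
)

```text
time: 22.48
tool_pos: [0.4418, -0.1426, 0.0096]
tool_rot: [3.141, -0.003, -0.201]
contact_force: [1.3, 0.8, -0.1]
opening: 0.0445
grip_force: 0.0
```

>>> step_arm(
  increments=[
    {"delta_pos": [0, 0, 0], "dr": [0, 0, 0], "fingers": 0.8},
    {"delta_pos": [0, 0, 0], "dr": [0, 0, 0], "fingers": 0.8},
    {"delta_pos": [0, 0, 0], "dr": [0, 0, 0], "fingers": 0.8},
    {"delta_pos": [0, 0, 0], "dr": [0, 0, 0], "fingers": 0.8},
    {"delta_pos": [0, 0, 0], "dr": [0, 0, 0], "fingers": 0.8},
  ],
  newtons=35,
)

```text
time: 23.1
tool_pos: [0.4411, -0.1423, 0.0088]
tool_rot: [3.141, -0.002, -0.2]
contact_force: [-0.8, 0.9, 7.6]
opening: 0.0229
grip_force: 35.0
```

>>> step_arm(
  increments=[
    {"delta_pos": [0, 0, -5], "dr": [0, 0, 0], "fingers": 0.8},
    {"delta_pos": [0, 0, -10], "dr": [0, 0, 0], "fingers": 0.8},
    {"delta_pos": [0, 0, -15], "dr": [0, 0, 0], "fingers": 0.8},
    {"delta_pos": [0, 0, -15], "dr": [0, 0, 0], "fingers": 0.8},
    {"delta_pos": [0, 0, -15], "dr": [0, 0, 0], "fingers": 0.8},
  ],
)

```text
time: 23.72
tool_pos: [0.4398, -0.1416, 0.1571]
tool_rot: [-3.141, 0.001, -0.201]
contact_force: [0.2, 0.7, -2.4]
opening: 0.0231
grip_force: 35.0
```

```bash
python3 -c "
from h import *
go(S([0,-.034,.15]),-.0084)"
```

```text
go [0.52801706 0.114103   0.15      ] d [  3.55 -26.82   0.71] dr [ -0.    0.1 -11. ]
```

>>> step_arm(
  increments=[
    {"delta_pos": [0.7, -5.5, 0], "dr": [0, 0, -3], "fingers": 0.8},
    {"delta_pos": [1.4, -11, 0], "dr": [0, 0, -6], "fingers": 0.8},
    {"delta_pos": [2.2, -16.5, 0], "dr": [0, 0, -9], "fingers": 0.8},
    {"delta_pos": [3, -22, 0], "dr": [0, 0, -11], "fingers": 0.8},
    {"delta_pos": [3.5, -26.8, 0], "dr": [0, 0, -11], "fingers": 0.8},
  ],
)

```text
time: 24.35
tool_pos: [0.5275, 0.1156, 0.1554]
tool_rot: [3.141, 0.004, -0.008]
contact_force: [0.9, -0.6, -1.2]
opening: 0.0231
grip_force: 35.0
```

>>> step_arm(
  increments=[
    {"delta_pos": [0, 0, 0], "dr": [0, 0, 0], "fingers": 0.8},
    {"delta_pos": [0, 0, 1], "dr": [0, 0, 0], "fingers": 0.8},
    {"delta_pos": [0, 0, 3], "dr": [0, 0, 0], "fingers": 0.8},
    {"delta_pos": [0, 0, 3], "dr": [0, 0, 0], "fingers": 0.8},
    {"delta_pos": [0, 0, 3], "dr": [0, 0, 0], "fingers": 0.8},
  ],
)

```text
time: 24.98
tool_pos: [0.5281, 0.1128, 0.1278]
tool_rot: [3.141, 0.0, -0.01]
contact_force: [0.2, 0.4, -2.1]
opening: 0.0232
grip_force: 35.0
```

```bash
python3 -c "
from h import *
go(S([0,-.034,.052]),-.0084)"
```

```text
go [0.52801706 0.114103   0.052     ] d [-0.01 -0.14  7.58] dr [ 0.   0.  -0.1]
```

>>> step_arm(
  increments=[
    {"delta_pos": [0, -0.1, 2], "dr": [0, 0, 0], "fingers": 0.8},
    {"delta_pos": [0, -0.1, 3], "dr": [0, 0, 0], "fingers": 0.8},
    {"delta_pos": [0, -0.1, 4], "dr": [0, 0, 0], "fingers": 0.8},
    {"delta_pos": [0, -0.1, 5], "dr": [0, 0, 0], "fingers": 0.8},
    {"delta_pos": [0, -0.1, 6], "dr": [0, 0, 0], "fingers": 0.8},
  ],
)

```text
time: 25.6
tool_pos: [0.5293, 0.1136, 0.0684]
tool_rot: [3.14, -0.003, -0.008]
contact_force: [0.4, -6.8, 3.4]
opening: 0.0234
grip_force: 35.0
```

>>> step_arm(
  increments=[
    {"delta_pos": [0, 0, 1], "dr": [0, 0, 0], "fingers": 0.8},
    {"delta_pos": [0, 0, 1.6], "dr": [0, 0, 0], "fingers": 0.8},
    {"delta_pos": [0, 0, 1.7], "dr": [0, 0, 0], "fingers": 0.8},
    {"delta_pos": [0, 0, 1.7], "dr": [0, 0, 0], "fingers": 0.8},
    {"delta_pos": [0, 0, 1.7], "dr": [0, 0, 0], "fingers": 0.8},
  ],
)

```text
time: 26.22
tool_pos: [0.5286, 0.1145, 0.0517]
tool_rot: [3.141, -0.001, -0.008]
contact_force: [-1.8, -2.5, 6.1]
opening: 0.0232
grip_force: 35.0
```

>>> step_arm(
  increments=[
    {"delta_pos": [0, 0, 0.1], "dr": [0, 0, 0], "fingers": 0.8},
    {"delta_pos": [0, 0, 0.2], "dr": [0, 0, 0], "fingers": 0.8},
    {"delta_pos": [0, 0, 0.2], "dr": [0, 0, 0], "fingers": 0.8},
    {"delta_pos": [0, 0, 0.2], "dr": [0, 0, 0], "fingers": 0.8},
    {"delta_pos": [0, 0, 0.2], "dr": [0, 0, 0], "fingers": 0.8},
  ],
)

```text
time: 26.85
tool_pos: [0.5287, 0.1145, 0.0515]
tool_rot: [3.141, -0.002, -0.008]
contact_force: [-8.4, -2.9, 21.5]
opening: 0.0227
grip_force: 35.0
```

>>> step_arm(
  increments=[
    {"delta_pos": [0, 0, -0.2], "dr": [0, 0, 0], "fingers": 0.1},
    {"delta_pos": [0, 0, -0.2], "dr": [0, 0, 0], "fingers": 0.1},
    {"delta_pos": [0, 0, -0.4], "dr": [0, 0, 0], "fingers": 0.1},
    {"delta_pos": [0, 0, -4], "dr": [0, 0, 0], "fingers": 0.1},
    {"delta_pos": [0, 0, -10], "dr": [0, 0, 0], "fingers": 0.1},
  ],
)

```text
time: 27.48
tool_pos: [0.5268, 0.1146, 0.1478]
tool_rot: [3.141, 0.006, -0.009]
contact_force: [1.7, -0.8, -0.2]
opening: 0.0413
grip_force: 0.0
```

```bash
python3 -c "
from h import *
go([.62,-.2,.3],-.2)"
```

```text
go [0.62, -0.2, 0.3] d [  9.51  31.39 -15.26] dr [ 0.1  0.3 11. ]
```

>>> step_arm(
  increments=[
    {"delta_pos": [0, 1, -5], "dr": [0, 0, 2], "fingers": 0.1},
    {"delta_pos": [2, 7, -10], "dr": [0, 0, 5], "fingers": -0.1},
    {"delta_pos": [4, 13, -14], "dr": [0, 0, 9], "fingers": -0.1},
    {"delta_pos": [7, 19, -15], "dr": [0, 0, 11], "fingers": -0.1},
    {"delta_pos": [9.5, 25, -15], "dr": [0, 0, 11], "fingers": -0.1},
  ],
)

```text
time: 28.1
tool_pos: [0.6085, -0.1054, 0.2971]
tool_rot: [-3.142, -0.003, -0.2]
contact_force: [0.0, 0.2, -0.1]
opening: 0.0506
grip_force: 0.0
```

>>> step_arm(
  increments=[
    {"delta_pos": [1, 5, 0], "dr": [0, 0, 0], "fingers": -0.1},
    {"delta_pos": [1, 10, 0], "dr": [0, 0, 0], "fingers": -0.1},
    {"delta_pos": [1, 11, 0], "dr": [0, 0, 0], "fingers": -0.1},
    {"delta_pos": [1, 11, 0], "dr": [0, 0, 0], "fingers": -0.1},
    {"delta_pos": [1, 11, 0], "dr": [0, 0, 0], "fingers": -0.1},
  ],
)

```text
time: 28.72
tool_pos: [0.5958, -0.2121, 0.2956]
tool_rot: [-3.141, -0.0, -0.199]
contact_force: [0.9, -0.6, 0.3]
opening: 0.0508
grip_force: 0.0
```

```bash
python3 - <<'E'
from h import *
im=shot('wrist','w8'); tubes(np.load('pics/w8.npz'))
im2=shot('scene','s8'); tubes(np.load('pics/s8.npz'))
go([.584,-.269,.004],-.203)
E
```

```text
tube px [289.   8.] c [ 0.794  -0.2328] size 0.153 0.029 yaw 1.372
tube px [29. 66.] c [0.7961 0.141 ] size 0.106 0.039 yaw 1.195
tube px [357. 159.] c [ 0.5848 -0.2671] size 0.035 0.154 yaw -0.194
tube px [396. 257.] c [ 0.595 -0.259] size 0.047 0.15 yaw -0.185
go [0.584, -0.269, 0.004] d [-0.05  5.82 29.17] dr [-0.  -0.   0.3]
```

>>> step_arm(
  increments=[
    {"delta_pos": [0, 3, 4], "dr": [0, 0, 0], "fingers": -0.1},
    {"delta_pos": [0, 5.7, 10], "dr": [0, 0, 0], "fingers": -0.1},
    {"delta_pos": [0, 5.7, 16], "dr": [0, 0, 0], "fingers": -0.1},
    {"delta_pos": [0, 5.7, 21], "dr": [0, 0, 0], "fingers": -0.1},
    {"delta_pos": [0, 5.7, 22], "dr": [0, 0, 0], "fingers": -0.1},
  ],
)

```text
time: 29.45
tool_pos: [0.5824, -0.2674, 0.0721]
tool_rot: [-3.139, 0.007, -0.199]
contact_force: [0.1, -1.0, 1.4]
opening: 0.0505
grip_force: 0.0
```

```bash
python3 -c "
from h import *
go([.585,-.268,.004],-.2)"
```

```text
go [0.585, -0.268, 0.004] d [0.31 0.02 6.8 ] dr [-0.1  0.4  0. ]
```

>>> step_arm(
  increments=[
    {"delta_pos": [0, 0, 3], "dr": [0, 0, 0], "fingers": -0.1},
    {"delta_pos": [0, 0, 6], "dr": [0, 0, 0], "fingers": -0.1},
    {"delta_pos": [0, 0, 7], "dr": [0, 0, 0], "fingers": -0.1},
    {"delta_pos": [0, 0, 7], "dr": [0, 0, 0], "fingers": 0.2},
    {"delta_pos": [0, 0, 7], "dr": [0, 0, 0], "fingers": 0.8},
  ],
)

```text
time: 30.08
tool_pos: [0.5853, -0.27, 0.0075]
tool_rot: [3.14, -0.003, -0.2]
contact_force: [-0.0, -0.5, 0.0]
opening: 0.035
grip_force: 0.0
```

>>> step_arm(
  increments=[
    {"delta_pos": [0, 0, 0], "dr": [0, 0, 0], "fingers": 0.8},
    {"delta_pos": [0, 0, 0], "dr": [0, 0, 0], "fingers": 0.8},
    {"delta_pos": [0, 0, 0], "dr": [0, 0, 0], "fingers": 0.8},
    {"delta_pos": [0, 0, 0], "dr": [0, 0, 0], "fingers": 0.8},
    {"delta_pos": [0, 0, 0], "dr": [0, 0, 0], "fingers": 0.8},
  ],
  newtons=35,
)

```text
time: 30.7
tool_pos: [0.5849, -0.2697, 0.0069]
tool_rot: [3.141, -0.002, -0.201]
contact_force: [-0.2, 1.8, 6.6]
opening: 0.0226
grip_force: 35.0
```

>>> step_arm(
  increments=[
    {"delta_pos": [0, 0, -5], "dr": [0, 0, 0], "fingers": 0.8},
    {"delta_pos": [0, 0, -10], "dr": [0, 0, 0], "fingers": 0.8},
    {"delta_pos": [0, 0, -15], "dr": [0, 0, 0], "fingers": 0.8},
    {"delta_pos": [0, 0, -15], "dr": [0, 0, 0], "fingers": 0.8},
    {"delta_pos": [0, 0, -15], "dr": [0, 0, 0], "fingers": 0.8},
  ],
)

```text
time: 31.32
tool_pos: [0.5834, -0.2692, 0.1546]
tool_rot: [-3.141, 0.002, -0.201]
contact_force: [1.0, 0.2, -2.8]
opening: 0.0234
grip_force: 35.0
```

```bash
python3 -c "
from h import *
go(S([0,-.102,.15]),-.0084)"
```

```text
go [0.52744457 0.04610541 0.15      ] d [-11.77 -29.79   0.49] dr [ -0.    0.1 -11. ]
```

>>> step_arm(
  increments=[
    {"delta_pos": [-2, -5, 0], "dr": [0, 0, -3], "fingers": 0.8},
    {"delta_pos": [-4.2, -10.5, 0], "dr": [0, 0, -6], "fingers": 0.8},
    {"delta_pos": [-6.4, -16, 0], "dr": [0, 0, -9], "fingers": 0.8},
    {"delta_pos": [-8.6, -21.5, 0], "dr": [0, 0, -11], "fingers": 0.8},
    {"delta_pos": [-10.7, -27, 0], "dr": [0, 0, -11], "fingers": 0.8},
  ],
)

```text
time: 31.95
tool_pos: [0.5312, 0.0182, 0.1534]
tool_rot: [-3.141, 0.004, -0.009]
contact_force: [1.0, 0.2, -1.4]
opening: 0.0229
grip_force: 35.0
```

```bash
python3 -c "
from h import *
go(S([0,-.102,.12]),-.0084)"
```

```text
go [0.52744457 0.04610541 0.12      ] d [-0.39 -2.79  3.35] dr [-0.   0.2 -0. ]
```

>>> step_arm(
  increments=[
    {"delta_pos": [-0.3, -2.6, 0], "dr": [0, 0, 0], "fingers": 0.8},
    {"delta_pos": [-0.3, -2.6, 1], "dr": [0, 0, 0], "fingers": 0.8},
    {"delta_pos": [-0.3, -2.6, 3], "dr": [0, 0, 0], "fingers": 0.8},
    {"delta_pos": [-0.3, -2.6, 3], "dr": [0, 0, 0], "fingers": 0.8},
    {"delta_pos": [-0.3, -2.6, 3], "dr": [0, 0, 0], "fingers": 0.8},
  ],
)

```text
time: 32.58
tool_pos: [0.5303, 0.0416, 0.1251]
tool_rot: [3.141, 0.001, -0.01]
contact_force: [-0.4, 0.2, -1.3]
opening: 0.0232
grip_force: 35.0
```

```bash
python3 -c "
from h import *
go(S([0,-.102,.05]),-.0084)"
```

```text
go [0.52744457 0.04610541 0.05      ] d [-0.28 -0.45  7.51] dr [ 0.   0.1 -0.1]
```

>>> step_arm(
  increments=[
    {"delta_pos": [-0.2, -0.4, 1], "dr": [0, 0, 0], "fingers": 0.8},
    {"delta_pos": [-0.2, -0.4, 2], "dr": [0, 0, 0], "fingers": 0.8},
    {"delta_pos": [-0.2, -0.4, 2.5], "dr": [0, 0, 0], "fingers": 0.8},
    {"delta_pos": [-0.2, -0.4, 2.5], "dr": [0, 0, 0], "fingers": 0.8},
    {"delta_pos": [-0.2, -0.4, 2.5], "dr": [0, 0, 0], "fingers": 0.8},
  ],
)

```text
time: 33.2
tool_pos: [0.5285, 0.0464, 0.1007]
tool_rot: [3.141, -0.0, -0.009]
contact_force: [-0.5, 0.5, -1.3]
opening: 0.0229
grip_force: 35.0
```

>>> step_arm(
  increments=[
    {"delta_pos": [0, 0, 1], "dr": [0, 0, 0], "fingers": 0.8},
    {"delta_pos": [0, 0, 2], "dr": [0, 0, 0], "fingers": 0.8},
    {"delta_pos": [0, 0, 3], "dr": [0, 0, 0], "fingers": 0.8},
    {"delta_pos": [0, 0, 4], "dr": [0, 0, 0], "fingers": 0.8},
    {"delta_pos": [0, 0, 4.9], "dr": [0, 0, 0], "fingers": 0.8},
  ],
)

```text
time: 33.83
tool_pos: [0.5283, 0.0456, 0.0506]
tool_rot: [3.141, 0.0, -0.009]
contact_force: [-0.3, -0.1, -1.8]
opening: 0.0231
grip_force: 35.0
```

>>> step_arm(
  increments=[
    {"delta_pos": [0, 0, 0.1], "dr": [0, 0, 0], "fingers": 0.8},
    {"delta_pos": [0, 0, 0.2], "dr": [0, 0, 0], "fingers": 0.8},
    {"delta_pos": [0, 0, 0.2], "dr": [0, 0, 0], "fingers": 0.8},
    {"delta_pos": [0, 0, 0.2], "dr": [0, 0, 0], "fingers": 0.8},
    {"delta_pos": [0, 0, 0.2], "dr": [0, 0, 0], "fingers": 0.8},
  ],
)

```text
time: 34.45
tool_pos: [0.5284, 0.0465, 0.0498]
tool_rot: [3.141, -0.0, -0.008]
contact_force: [-2.1, -0.9, 5.4]
opening: 0.0231
grip_force: 35.0
```

Home force begins; press a bit more, then release and look.

>>> step_arm(
  increments=[
    {"delta_pos": [0, 0, 0.1], "dr": [0, 0, 0], "fingers": 0.8},
    {"delta_pos": [0, 0, 0.2], "dr": [0, 0, 0], "fingers": 0.8},
    {"delta_pos": [0, 0, 0.2], "dr": [0, 0, 0], "fingers": 0.8},
    {"delta_pos": [0, 0, 0.2], "dr": [0, 0, 0], "fingers": 0.8},
    {"delta_pos": [0, 0, 0.2], "dr": [0, 0, 0], "fingers": 0.8},
  ],
)

```text
time: 35.08
tool_pos: [0.5284, 0.0465, 0.0496]
tool_rot: [3.141, -0.001, -0.008]
contact_force: [-6.4, -1.3, 22.1]
opening: 0.0231
grip_force: 35.0
```

>>> step_arm(
  increments=[
    {"delta_pos": [0, 0, -0.2], "dr": [0, 0, 0], "fingers": 0.1},
    {"delta_pos": [0, 0, -0.2], "dr": [0, 0, 0], "fingers": 0.1},
    {"delta_pos": [0, 0, -0.4], "dr": [0, 0, 0], "fingers": 0.1},
    {"delta_pos": [0, 0, -4], "dr": [0, 0, 0], "fingers": 0.1},
    {"delta_pos": [0, 0, -10], "dr": [0, 0, 0], "fingers": 0.1},
  ],
)

```text
time: 35.7
tool_pos: [0.5268, 0.0465, 0.1465]
tool_rot: [-3.141, 0.006, -0.009]
contact_force: [-0.3, 0.9, -0.9]
opening: 0.0408
grip_force: 0.0
```

>>> step_arm(
  increments=[
    {"delta_pos": [0, -2, -4], "dr": [0, 0, 0], "fingers": 0.1},
    {"delta_pos": [0, -5, -9], "dr": [0, 0, 0], "fingers": 0.1},
    {"delta_pos": [0, -8, -14], "dr": [0, 0, 0], "fingers": 0.1},
    {"delta_pos": [0, -8, -14], "dr": [0, 0, 0], "fingers": 0.1},
    {"delta_pos": [0, -8, -14], "dr": [0, 0, 0], "fingers": 0.1},
  ],
)

```text
time: 36.33
tool_pos: [0.5285, 0.1264, 0.2865]
tool_rot: [3.141, 0.001, -0.008]
contact_force: [0.4, -0.3, 0.4]
opening: 0.0413
grip_force: 0.0
```

```bash
python3 - <<'E'
from h import *
im=shot('wrist','w9'); im2=shot('side','d9')
c=np.zeros((600,640,3),'u1'); c[:250]=im[:250]; c[260:600,:]=cv2.resize(im2[140:280,270:534],None,fx=2.42,fy=2.42,interpolation=cv2.INTER_CUBIC)[:340,:640] if 0 else cv2.resize(im2[140:280,270:534],(640,340),interpolation=cv2.INTER_CUBIC)
cv2.imwrite('pics/c9.png',c)
k=S([0,.157,0])+R.from_euler('z',-.0084).apply([-.1*np.sin(1.43),-.1*np.cos(1.43),.1])
print(k); go(k,.7)
E
```

```text
[0.43050024 0.29189525 0.1       ]
go [0.43050024 0.29189525 0.1       ] d [ -9.87 -16.52  18.6 ] dr [ -0.    0.2 -40.6]
```

View pics/c9.png

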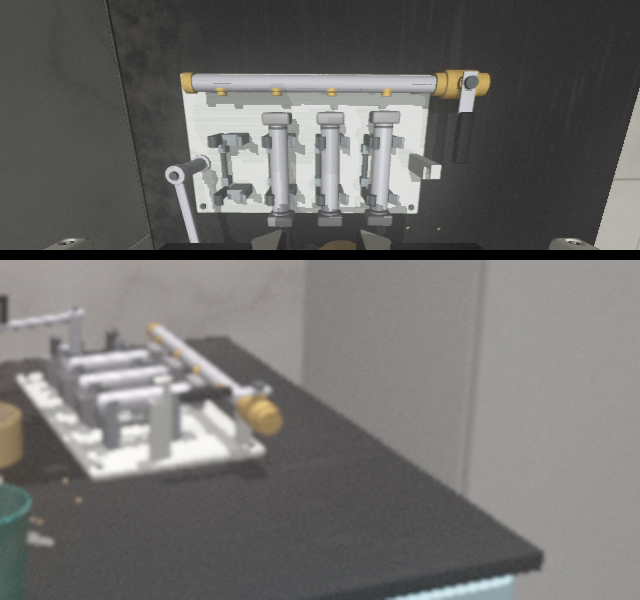

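>>> step_arm(
  increments=[
    {"delta_pos": [-2, -3.5, 0], "dr": [0, 0, -10], "fingers": -0.5},
    {"delta_pos": [-4, -7, 2], "dr": [0, 0, -20], "fingers": -0.5},
    {"delta_pos": [-6, -10.5, 4], "dr": [0, 0, -30], "fingers": -0.5},
    {"delta_pos": [-8, -14, 6], "dr": [0, 0, -40], "fingers": -0.5},
    {"delta_pos": [-9.9, -16.5, 9], "dr": [0, 0, -40], "fingers": -0.5},
  ],
)

```text
time: 37.05
tool_pos: [0.4307, 0.2929, 0.196]
tool_rot: [-3.141, 0.001, 0.691]
contact_force: [-0.1, 0.3, -0.4]
opening: 0.0687
grip_force: 0.0
```

```bash
python3 -c "
from h import *
go([.4303,.2915,.1],.7)"
```

```text
go [0.4303, 0.2915, 0.1] d [-0.11  0.08  9.6 ] dr [-0.   0.  -0.5]
```

>>> step_arm(
  increments=[
    {"delta_pos": [0, 0, 4], "dr": [0, 0, 0], "fingers": -0.5},
    {"delta_pos": [0, 0, 8], "dr": [0, 0, 0], "fingers": -0.5},
    {"delta_pos": [0, 0, 9.6], "dr": [0, 0, 0], "fingers": -0.3},
    {"delta_pos": [0, 0, 9.6], "dr": [0, 0, 0], "fingers": 0.2},
    {"delta_pos": [0, 0, 9.6], "dr": [0, 0, 0], "fingers": 0.9},
  ],
  newtons=8,
)

```text
time: 37.67
tool_pos: [0.4317, 0.292, 0.1017]
tool_rot: [3.141, -0.0, 0.689]
contact_force: [-0.4, -0.2, 0.0]
opening: 0.0439
grip_force: 0.0
```

>>> step_arm(
  increments=[
    {"delta_pos": [0, 0, 0], "dr": [0, 0, 0], "fingers": 0.9},
    {"delta_pos": [0, 0, 0], "dr": [0, 0, 0], "fingers": 0.9},
    {"delta_pos": [0, 0, 0], "dr": [0, 0, 0], "fingers": 0.9},
    {"delta_pos": [0, 0, 0], "dr": [0, 0, 0], "fingers": 0.9},
    {"delta_pos": [0, 0, 0], "dr": [0, 0, 0], "fingers": 0.9},
  ],
)

```text
time: 38.3
tool_pos: [0.4314, 0.2924, 0.1018]
tool_rot: [3.141, -0.0, 0.69]
contact_force: [-2.8, 0.3, 4.4]
opening: 0.0165
grip_force: 8.0
```

```bash
python3 - <<'E'
from h import *
p,r=tool();h=S([0,.157,0]);h[2]=p[2];a=np.load('stand.npy')[2]
d=R.from_euler('z',-a).apply(p-h);k0=np.arctan2(-d[0],-d[1]);print(p,k0,np.hypot(*d[:2]))
for i in range(1,11):
    k=k0+(-.02-k0)*i/10
    print((r.inv().apply(h+R.from_euler('z',a).apply([-.1*np.sin(k),-.1*np.cos(k),0])-p)*100).round(1),k.round(2))
E
```

```text
[0.43139643 0.29236012 0.10179576] 1.4334387539975353 0.0990508762607523
[-0.8  1.2 -0. ] 1.29
[-1.2  2.6 -0. ] 1.14
[-1.5  4.   0. ] 1.0
[-1.6  5.5  0. ] 0.85
[-1.5  6.9  0. ] 0.71
[-1.1  8.3  0. ] 0.56
[-0.6  9.7  0. ] 0.42
[ 0.1 10.9  0. ] 0.27
[ 1.1 12.1  0. ] 0.13
[ 2.1 13.1  0. ] -0.02
```

>>> step_arm(
  increments=[
    {"delta_pos": [-0.8, 1.2, 0], "dr": [0, 0, 0], "fingers": 0.9},
    {"delta_pos": [-1.2, 2.6, 0], "dr": [0, 0, 0], "fingers": 0.9},
    {"delta_pos": [-1.5, 4.0, 0], "dr": [0, 0, 0], "fingers": 0.9},
    {"delta_pos": [-1.6, 5.5, 0], "dr": [0, 0, 0], "fingers": 0.9},
    {"delta_pos": [-1.5, 6.9, 0], "dr": [0, 0, 0], "fingers": 0.9},
  ],
)

```text
time: 38.92
tool_pos: [0.4643, 0.2284, 0.1011]
tool_rot: [-3.142, 0.001, 0.689]
contact_force: [-2.1, 0.1, -0.4]
opening: 0.0169
grip_force: 8.0
```

>>> step_arm(
  increments=[
    {"delta_pos": [0.4, 1.4, 0], "dr": [0, 0, 0], "fingers": 0.9},
    {"delta_pos": [0.9, 2.8, 0], "dr": [0, 0, 0], "fingers": 0.9},
    {"delta_pos": [1.6, 4.0, 0], "dr": [0, 0, 0], "fingers": 0.9},
    {"delta_pos": [2.6, 5.2, 0], "dr": [0, 0, 0], "fingers": 0.9},
    {"delta_pos": [3.6, 6.2, 0], "dr": [0, 0, 0], "fingers": 0.9},
  ],
)

```text
time: 39.55
tool_pos: [0.5314, 0.2045, 0.1013]
tool_rot: [-3.141, 0.001, 0.689]
contact_force: [-17.3, 4.3, 2.9]
opening: 0.0174
grip_force: 7.8
```

>>> step_arm(
  increments=[
    {"delta_pos": [0.1, 0.1, 0], "dr": [0, 0, 0], "fingers": 0.9},
    {"delta_pos": [0.1, 0.1, 0], "dr": [0, 0, 0], "fingers": 0.9},
    {"delta_pos": [0.1, 0.1, 0], "dr": [0, 0, 0], "fingers": 0.9},
    {"delta_pos": [0.1, 0.1, 0], "dr": [0, 0, 0], "fingers": 0.9},
    {"delta_pos": [0.1, 0.1, 0], "dr": [0, 0, 0], "fingers": 0.9},
  ],
)

```text
time: 40.17
tool_pos: [0.5314, 0.2056, 0.1012]
tool_rot: [-3.139, 0.001, 0.69]
contact_force: [-5.4, 5.8, 0.5]
opening: 0.0164
grip_force: 8.0
```

```bash
python3 - <<'E'
from h import *
p,r=tool();h=S([0,.157,0]);a=np.load('stand.npy')[2]
d=R.from_euler('z',-a).apply(p-h);print(p,np.arctan2(-d[0],-d[1]),np.hypot(*d[:2]))
E
```

```text
[0.53144862 0.20555745 0.10116878] -0.02673683134047471 0.09955548969949664
```

>>> step_arm(
  increments=[
    {"delta_pos": [0, 0, 0], "dr": [0, 0, 0], "fingers": 0.4},
    {"delta_pos": [0, 0, 0], "dr": [0, 0, 0], "fingers": 0.2},
    {"delta_pos": [0, 0, 0], "dr": [0, 0, 0], "fingers": 0.2},
    {"delta_pos": [0, 0, -4], "dr": [0, 0, 0], "fingers": 0.2},
    {"delta_pos": [0, 0, -9], "dr": [0, 0, 0], "fingers": 0.2},
  ],
)

```text
time: 40.8
tool_pos: [0.532, 0.2041, 0.1916]
tool_rot: [-3.141, 0.002, 0.689]
contact_force: [0.7, 0.6, 1.2]
opening: 0.0369
grip_force: 0.0
```

```bash
python3 - <<'E'
from h import *
go([.569,-.0416,.2],-.01)
E
```

```text
go [0.569, -0.0416, 0.2] d [-12.77  21.31  -0.83] dr [ 0.   0.1 40.1]
```

>>> step_arm(
  increments=[
    {"delta_pos": [-2.5, 4.2, -1], "dr": [0, 0, 8], "fingers": 0},
    {"delta_pos": [-5, 8.5, -1], "dr": [0, 0, 16], "fingers": -0.3},
    {"delta_pos": [-7.7, 13, -1], "dr": [0, 0, 24], "fingers": -0.3},
    {"delta_pos": [-10.3, 17, -1], "dr": [0, 0, 32], "fingers": -0.3},
    {"delta_pos": [-12.8, 21.3, -1], "dr": [0, 0, 40], "fingers": -0.3},
  ],
)

```text
time: 41.42
tool_pos: [0.5693, -0.0431, 0.2018]
tool_rot: [3.141, -0.001, -0.013]
contact_force: [0.7, -0.4, -0.5]
opening: 0.0598
grip_force: 0.0
```

>>> step_arm(
  increments=[
    {"delta_pos": [0, 0, 0], "dr": [0, 0, 0], "fingers": -0.3},
    {"delta_pos": [0, 0, 3], "dr": [0, 0, 0], "fingers": -0.3},
    {"delta_pos": [0, 0, 3], "dr": [0, 0, 0], "fingers": -0.3},
    {"delta_pos": [0, 0, 3], "dr": [0, 0, 0], "fingers": -0.3},
    {"delta_pos": [0, 0, 3], "dr": [0, 0, 0], "fingers": -0.3},
  ],
)

```text
time: 42.05
tool_pos: [0.5697, -0.041, 0.1727]
tool_rot: [3.141, -0.002, -0.008]
contact_force: [-0.1, -0.1, 0.0]
opening: 0.0596
grip_force: 0.0
```

```bash
python3 - <<'E'
from h import *
im=shot('wrist','w10')
go([.569,-.0416,.078],-.01)
E
```

```text
go [0.569, -0.0416, 0.078] d [-0.08  0.05  9.45] dr [ 0.  -0.1  0.1]
```

View pics/w10.png

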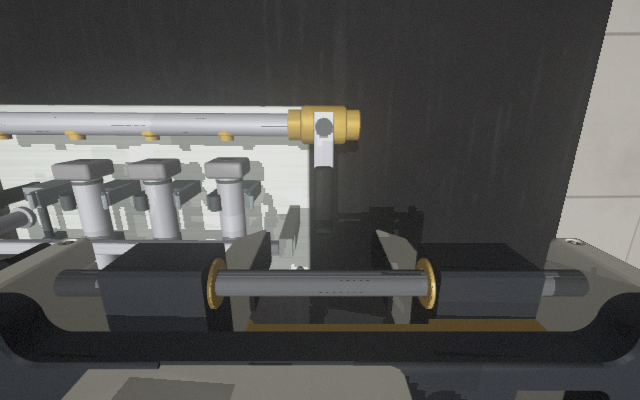

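Lever at (323,150–230) lies between the fingers, and the keeper bar lies straight across the tubes. Descending to grip the lever.

>>> step_arm(
  increments=[
    {"delta_pos": [0, 0, 4], "dr": [0, 0, 0], "fingers": -0.3},
    {"delta_pos": [0, 0, 8], "dr": [0, 0, 0], "fingers": -0.3},
    {"delta_pos": [0, 0, 9.5], "dr": [0, 0, 0], "fingers": -0.2},
    {"delta_pos": [0, 0, 9.5], "dr": [0, 0, 0], "fingers": 0.2},
    {"delta_pos": [0, 0, 9.5], "dr": [0, 0, 0], "fingers": 0.8},
  ],
  newtons=6,
)

```text
time: 42.72
tool_pos: [0.5703, -0.0415, 0.0781]
tool_rot: [3.141, -0.003, -0.008]
contact_force: [-0.6, -0.1, 0.2]
opening: 0.0397
grip_force: 0.0
```

>>> step_arm(
  increments=[
    {"delta_pos": [0, 0, 0], "dr": [0, 0, 0], "fingers": 0.8},
    {"delta_pos": [0, 0, 0], "dr": [0, 0, 0], "fingers": 0.8},
    {"delta_pos": [0, 0, 0], "dr": [0, 0, 0], "fingers": 0.8},
    {"delta_pos": [0, 0, 0], "dr": [0, 0, 0], "fingers": 0.8},
    {"delta_pos": [0, 0, 0], "dr": [0, 0, 0], "fingers": 0.8},
  ],
)

```text
time: 43.35
tool_pos: [0.5695, -0.0428, 0.0773]
tool_rot: [3.139, -0.001, -0.009]
contact_force: [-0.6, -6.7, 2.0]
opening: 0.016
grip_force: 6.0
```

```bash
python3 - <<'E'
from h import *
p,r=tool(); y0=r.as_euler('xyz')[2]; h=S([.108,-.19,0])[:2]; print(p,y0)
for k in range(1,6):
    t=y0+np.radians(9)*k
    q=h-np.array([np.cos(t),np.sin(t)])*.066
    print(k,(r.inv().apply([*(q-p[:2]),0])*100).round(1),t)
E
```

```text
[ 0.56950909 -0.04276468  0.07725201] -0.008667781065657909
1 [0. 1. 0.] 0.14841185161383175
2 [0.2 2.  0. ] 0.3054914842933214
3 [0.6 2.9 0. ] 0.46257111697281106
4 [1.2 3.8 0. ] 0.6196507496523007
5 [1.9 4.6 0. ] 0.7767303823317904
```

>>> step_arm(
  increments=[
    {"delta_pos": [0, 1.0, 0], "dr": [0, 0, -9], "fingers": 0.8},
    {"delta_pos": [0.2, 2.0, 0], "dr": [0, 0, -18], "fingers": 0.8},
    {"delta_pos": [0.6, 2.9, 0], "dr": [0, 0, -27], "fingers": 0.8},
    {"delta_pos": [1.2, 3.8, 0], "dr": [0, 0, -36], "fingers": 0.8},
    {"delta_pos": [1.9, 4.6, 0], "dr": [0, 0, -45], "fingers": 0.8},
  ],
)

```text
time: 43.98
tool_pos: [0.587, -0.0884, 0.0772]
tool_rot: [-3.141, 0.002, 0.782]
contact_force: [-3.5, -1.7, 5.2]
opening: 0.0162
grip_force: 5.9
```

>>> step_arm(
  increments=[
    {"delta_pos": [0, 1.0, 0], "dr": [0, 0, -9], "fingers": 0.8},
    {"delta_pos": [0.2, 2.0, 0], "dr": [0, 0, -18], "fingers": 0.8},
    {"delta_pos": [0.6, 2.9, 0], "dr": [0, 0, -27], "fingers": 0.8},
    {"delta_pos": [1.2, 3.8, 0], "dr": [0, 0, -36], "fingers": 0.8},
    {"delta_pos": [2.0, 4.7, 0], "dr": [0, 0, -46], "fingers": 0.8},
  ],
)

```text
time: 44.6
tool_pos: [0.6349, -0.109, 0.0772]
tool_rot: [-3.141, 0.003, 1.585]
contact_force: [-12.3, -2.3, 3.4]
opening: 0.0171
grip_force: 6.1
```

```bash
python3 - <<'E'
from h import *
p,r=tool(); h=S([.108,-.19,0])[:2]; d=h-p[:2]; print(np.arctan2(d[1],d[0])+.0084,np.hypot(*d),robot.observe()['contact_force'])
E
```

```text
1.5820226874966128 0.06616086441075651 [-12.28860697  -2.27963378   3.39155419]
```

Against the open stop (12 N). Release, rise straight up, and look.

>>> step_arm(
  increments=[
    {"delta_pos": [0, 0.1, 0], "dr": [0, 0, 0], "fingers": 0.8},
    {"delta_pos": [0, 0.1, 0], "dr": [0, 0, 0], "fingers": 0.4},
    {"delta_pos": [0, 0.1, 0], "dr": [0, 0, 0], "fingers": 0.1},
    {"delta_pos": [0, 0, 0], "dr": [0, 0, 0], "fingers": 0.1},
    {"delta_pos": [0, 0, 0], "dr": [0, 0, 0], "fingers": 0.1},
  ],
)

```text
time: 45.22
tool_pos: [0.6349, -0.1068, 0.0765]
tool_rot: [3.141, 0.0, 1.58]
contact_force: [-0.2, 0.2, -1.3]
opening: 0.0411
grip_force: 0.0
```

>>> step_arm(
  increments=[
    {"delta_pos": [0, 0, -4], "dr": [0, 0, 0], "fingers": 0.1},
    {"delta_pos": [0, 0, -9], "dr": [0, 0, 6], "fingers": 0},
    {"delta_pos": [-2, -3, -14], "dr": [0, 0, 15], "fingers": -0.3},
    {"delta_pos": [-4, -6, -20], "dr": [0, 0, 25], "fingers": -0.3},
    {"delta_pos": [-5, -7, -24], "dr": [0, 0, 35], "fingers": -0.3},
  ],
)

```text
time: 45.85
tool_pos: [0.5642, -0.1582, 0.319]
tool_rot: [3.14, -0.0, 0.963]
contact_force: [1.0, -0.0, -0.7]
opening: 0.0597
grip_force: 0.0
```

>>> step_arm(
  increments=[
    {"delta_pos": [0, 0, 0], "dr": [0, 0, 10], "fingers": -0.3},
    {"delta_pos": [0, 0, 0], "dr": [0, 0, 20], "fingers": -0.3},
    {"delta_pos": [0, 0, 0], "dr": [0, 0, 30], "fingers": -0.3},
    {"delta_pos": [0, 0, 0], "dr": [0, 0, 40], "fingers": -0.3},
    {"delta_pos": [0, 0, 0], "dr": [0, 0, 50], "fingers": -0.3},
  ],
)

```text
time: 46.48
tool_pos: [0.5653, -0.1575, 0.3166]
tool_rot: [3.142, -0.0, 0.091]
contact_force: [-0.1, -0.8, -0.6]
opening: 0.0599
grip_force: 0.0
```

```bash
python3 - <<'E'
from h import *
shot('wrist','w11')
E
```

```text
(no output)
```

View pics/w11.png

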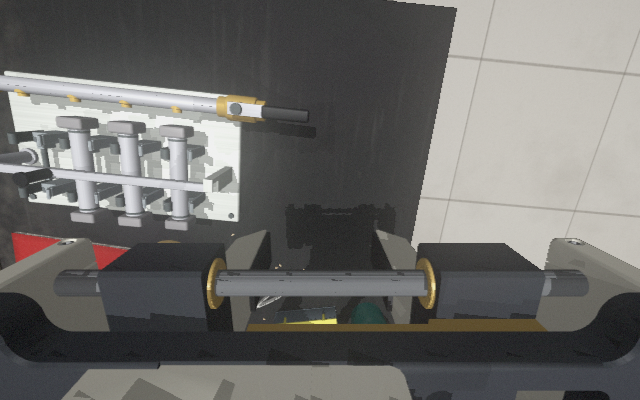

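The lever (235–308, 108–116) lies along the pipe. The keeper bar ends at its catch (210,185), and all three tubes sit in their clips under it.

```bash
python3 -c "
from cell import robot
print(robot.hand_in())"
```

```text
the job is handed in; nothing more can be done
None
```

I handed the job in after 46 s of the 210 s allowed: all three tubes present are home in clips 0 to 2, the keeper bar is closed in its catch, the valve was reopened to its stop last, the gripper touches nothing, and no verdict came back.

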